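# Index the basket-forming wheel and bolt it

### The arm

A 6-joint arm with a two-finger parallel gripper is mounted at the origin on the work surface. World frame = base frame: x ahead of the robot, y to its left, z up, the work surface at z = 0. Lengths are in m, angles in rad, forces in N, time in s.
With the tool pointing down it reaches from about 0.35 to 0.875 m from the base axis. Payload 4.2 kg.
Tool frame: the origin (TCP) lies at the centre of the arm's flange, where the gripper is bolted on; the fingertips stand r.tip_extent ahead of it and the grasp point (between the pads) lies 155 mm ahead of it (r.tip_extent is the distance from the TCP to the fingertips, in m); x points along the fingers, z is the direction in which the jaws open and shut, and the axes are right-handed (so a half turn about x gives the same grasp; the last joint's range is limited). The gripper opens to 85 mm and grips with 20 to 120 N. Pads are 22 mm wide; open, the fingers measure 114 mm over their backs; the gripper's body (76 mm by 85 mm) begins 54 mm behind the grasp point. The pads swing forward as they close: fully open they stand 13 mm farther back than shut.
Start: joints at [1.428, 0.385, 0.008, 0, -1.194, -0.259], TCP at [0.244, 0.575, 0.405] pointing down, gripper open.
Joint ranges: [-3.14, 3.14], [-1.21, 2.06], [-1.07, 1.41], [-3.16, 2.05], [-2.99, -0.16], [-3.1, 3.1]. Speed limits (rad/s): [2.79, 2.79, 3.14, 3.14, 3.14, 3.14].

### API

Orientations are given as [roll, pitch, yaw] about the fixed x, y, z axes, in that order (R = Rz(yaw) Ry(pitch) Rx(roll)).
In Python, from cell import r gives the robot as it stands.
- The arm moves only by the tool carry_out, never from a script. Its argument "increments" is a list that holds one entry, the list of rows, each a list of 6 numbers: the shift along the tool's x, y, z in cm, then the turn, a rotation vector about the tool's x, y, z in rad. A call has 1 to 8 rows; each row shifts and turns the pose as measured when the row begins, along the tool's axes as they then stand; what a row does not reach is not made up. A row lasts 1/8 s, in which the tool goes at most 62.5 mm and 10.7 degrees, less where a joint would pass 70% of its speed; a pose out of reach is approached as far as the arm can. A call is refused whole if a number of a shift passes 6.25 or a number of a turn 0.188, either way. A call with a gripper value outside its range is refused whole. "grip" is the closure in counts, from 0 (fully open) to 255 (shut), set as the call begins (left out, the last holds). The fingers move at their own pace and stop on an object; "newtons" is the grip in N (left out, the last holds). Time passes only in rows, so rows that do not move let the fingers close. It gives the time, the measured TCP pose, the force and the opening at its end, in the units of the state.
- r.get_obs(): the state, without advancing time (a new reading comes with each control period).
- r.read_camera(name): name is "scene" or "top" or "wrist"; returns a dict with "image" (384x512x3 uint8, red, green, blue), "range_z" (384x512 float32, m along the optical axis (not along the pixel's ray), 0 where there is no reading), "camera_matrix" (3x3 intrinsics, pixels), "R" (3x3) and "t" (3): a world point X has camera coordinates R X + t. Camera axes: x right, y down, z forward; pixel columns grow to the right and rows downward; lengths in m; the calibration is good to about 2 mm. The wrist camera is an equidistant fisheye: a pixel r from the principal point sees the ray r / f radians off the axis. A picture is of the moment at which its call begins.
- r.hand_in(): hands the job in, once; it reports no verdict.
The state is a dict: "time_s": time; "joint_positions": joint angles; "qd": joint speeds; "joint_efforts": joint torques, N m; "ee_pos": TCP position; "ee_rot": TCP orientation; "wrist_force": force on the tool from outside, world axes, zero at the start; "ft_torque": the same for the moment, N m; "grip_width": finger opening in m.
Only numpy, scipy, OpenCV 4.12 (cv2) and the standard library are available. Lean on these libraries where they do the work, as an engineer would, in place of code of your own. Each camera call takes 0.05 s, during which the arm holds its last target.

### The job

Turn the notched forming wheel of the wire-bending jig (its upright posts are there to push on) until the pointer on its rim stands right over the index mark on the far side of the jig. Then push the locking bolt fully home into the wheel's notch, so the wheel is held there. Leave everything else on the bench where it stands.

Things in the scene. Friction and masses are not known exactly. Their poses are not given: they have to be found in the camera images.
- jig: Fixed grey base plate, 325 x 300 x 20 mm, of the wire-bending jig. Origin: on the table, on the wheel's upright axis; x points across the jig from the locking bolt (at -x, the robot's side) to the index mark (at +x, the far side), y to the left, z up. The plate spans x -190 to +135 mm and y -150 to +150 mm.
- wheel_hub (a point): Top centre of the hub (52 mm across, top at 82 mm) of the aluminium wheel: 200 mm across, rim 24 to 64 mm above the table. It turns either way without end, stiffly (0.22 N m, some 3 N at a post), and stays where left. Five open notches in the rim, 18 mm wide, 20 mm deep, at 36, 108, 180, 252 and 324 degrees from the pointer: only the one at 180 is the right one for the bolt.
- guard (a point): Top centre of the fixed flat steel guard sheet over the wheel's far half: jig x +5 to +95, y -145 to +145 mm, underside 112 and top 116 mm above the table; uprights 16 mm thick at x +50, y +-132 mm. The wheel's posts pass beneath it with 8 mm to spare, a finger cannot: push the posts on the near half only, changing from one post to the next.
- pointer (a point): Tip of the wheel's pointer: a black rib 20 mm wide down the upper half of the rim's outer side, ending in a point downwards. The point is that tip, 107 mm from the wheel's axis, 47 mm above the table. Turns with the wheel.
- mark (a point): Tip of the fixed index mark: an upright black blade 30 mm wide, ending in a point upwards, on the jig's far side just outside the rim. The point is its tip, 114 mm from the wheel's axis along the jig's +x, 43 mm above the table. When the pointer is set, the two tips stand one over the other (7 mm apart radially, 4 mm in height) and the notch opposite the pointer faces the bolt.
- post_opposite (a point): Centre of the top of the wheel's upright steel post opposite the pointer (180 degrees from it). All three posts are alike: 16 mm thick, 70 mm from the axis, from the wheel's face at 64 mm to 104 mm above the table. On the near side, facing the bolt, when the wheel is set.
- post_left (a point): Top centre of the like post 60 degrees counter-clockwise (seen from above) from the pointer.
- post_right (a point): Top centre of the like post 60 degrees clockwise (seen from above) from the pointer.
- bolt_knob (a point): Centre of the top of the locking bolt's upright black knob, 18 mm thick, top 94 mm above the table; it stands free above the two guide cheeks (tops at 54 mm). With the bolt drawn back it is 156 mm from the wheel's axis on the jig's -x side; it slides with the bolt in the jig's +x.
- bolt (a joint): Slide of the locking bolt, m: 0 drawn back, grows towards the wheel, 0.030 fully home on its stop. A round-nosed 14 mm bar; about 2.5 N of friction, stays where left, takes a 10 to 15 N push. Its nose meets the rim at 0.014 and stops there unless a notch faces it; a notch up to 3 mm off is drawn into line; if it stops short (0.014 to 0.02), shift the wheel a little and push again.
- pliers: Loose pliers 170 mm long lying beside the jig, origin under their middle. Not to be disturbed.
- hammer: Loose hammer, 260 mm long, lying beside the jig, origin under its middle. Not to be disturbed.
- mandrel: Loose upright wooden cylinder 48 mm across, 70 mm tall, beside the jig, origin under its centre. Not to be disturbed.
- rivet_jar: Loose glass jar 60 mm across, 70 mm tall, beside the jig, origin under its centre. Not to be disturbed.
- bottle: Loose amber bottle 68 mm across, 170 mm tall, origin under its centre. Not to be disturbed.
- bowl: Loose white bowl 150 mm across, 60 mm tall, origin under its centre. Not to be disturbed.
- wire_basket: Loose small wire basket 140 mm across, 60 mm tall, origin under its centre. Not to be disturbed.

How it is judged:
By the outcome, as a careful person would: the job done as asked, in the order asked, and still so for the second after the job is handed in, with the robot touching nothing.
It also fails if it takes over 64 s, if anything falls off the work surface, if the arm or the gripper's body presses on something with over 40 N, if the wrist force passes 120 N, or if a joint passes its speed limit or range.

## Working session

There is one attempt and no reset: what is moved stays moved. The work goes in short steps, Python scripts to look and compute and a tool call to move; the robot and the scene stay as the last step left them, time stands still between calls to the robot, and variables do not carry over. Pictures are saved under pics/ and viewed, and the job is handed in when it is done.

Besides the shell and the picture viewer there is one more tool, called after "Call:" by a JSON object that holds its "name" and its "arguments", one argument or row to a line. carry_out: Moves the arm, as the interface text tells. Its arguments: {"type":"object","properties":{"increments":{"type":"array","items":{"type":"array","items":{"type":"array","items":{"type":"number"}}}},"grip":{"type":"number"},"newtons":{"type":"number"}},"required":["increments"]}

```bash
mkdir -p pics; ls; python3 - <<'E'
from cell import r
import cv2, numpy as np
o=r.get_obs()
for k,v in o.items(): print(k,np.round(v,3))
print(r.tip_extent)
for n in ["scene","top","wrist"]:
    c=r.read_camera(n)
    cv2.imwrite(f"pics/{n}0.png",c["image"][:,:,::-1])
    np.savez(f"{n}0.npz",**c)
    print(n,c["camera_matrix"],c["R"],c["t"])
E
```

```text
pics
time_s 0.0
joint_positions [ 1.428e+00  3.860e-01  7.000e-03 -1.000e-03 -1.194e+00 -2.590e-01]
qd [-0.     0.001 -0.002 -0.     0.001 -0.   ]
joint_efforts [ 0.0000e+00 -3.9229e+01  1.8841e+01  4.1870e+00 -5.0000e-03  0.0000e+00]
ee_pos [0.244 0.575 0.404]
ee_rot [ 0.037  1.569 -1.936]
wrist_force [ 0.061 -0.347  0.024]
ft_torque [ 0.023  0.002 -0.025]
grip_width 0.086
0.1734
scene [[405.82723967   0.         251.94165377]
 [  0.         405.82723967 189.78760042]
 [  0.           0.           1.        ]] [[ 0.76190211  0.64769142  0.00100087]
 [ 0.52925454 -0.62168841 -0.57740208]
 [-0.37335614  0.44045358 -0.81645933]] [-0.46028004 -0.2934603   1.57508608]
top [[495.41532534   0.         251.33015344]
 [  0.         495.41532534 190.07407678]
 [  0.           0.           1.        ]] [[ 0.03004627 -0.99954652  0.00199371]
 [-0.97495007 -0.02974656 -0.22042575]
 [ 0.2203851   0.0046792  -0.97540172]] [0.00258373 0.61882813 1.76541452]
wrist [[297.31863964   0.         255.49192682]
 [  0.         297.31863964 189.25630256]
 [  0.           0.           1.        ]] [[-0.39111743 -0.92033918  0.00171577]
 [-0.87772167  0.37356568  0.30008892]
 [-0.27682454  0.11586404 -0.95390969]] [ 0.6245154  -0.03914211  0.37934764]
```

View pics/scene0.png

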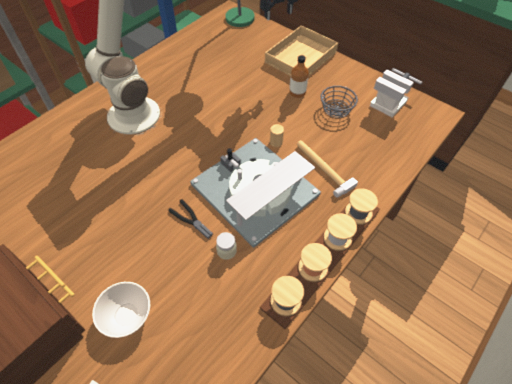

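View pics/top0.png

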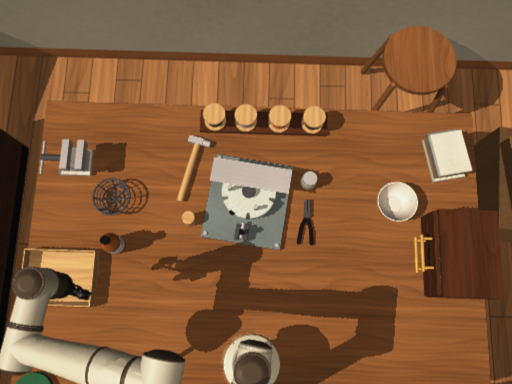

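View pics/wrist0.png

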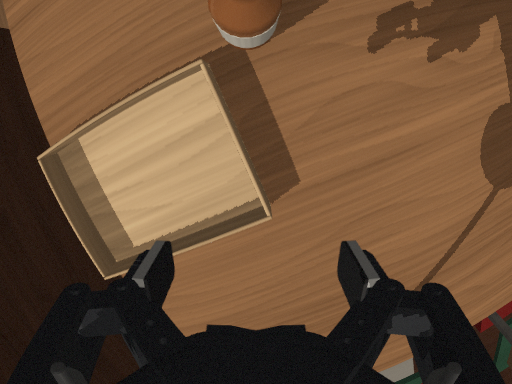

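The top view shows the jig around pixels (205–292, 155–248), with the bolt near (243, 230) and the guard over the far half. The scene view shows the same jig at (195–318, 140–240). I'll zoom in.

```bash
python3 - <<'E'
import cv2, numpy as np
a=cv2.imread("pics/top0.png"); b=cv2.imread("pics/scene0.png")
cv2.imwrite("pics/top0z.png",cv2.resize(a[145:260,175:325],None,fx=5,fy=5,interpolation=cv2.INTER_CUBIC))
cv2.imwrite("pics/scene0z.png",cv2.resize(b[120:260,165:345],None,fx=4.2,fy=4.2,interpolation=cv2.INTER_CUBIC))
E
```

```text
(no output)
```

View pics/top0z.png

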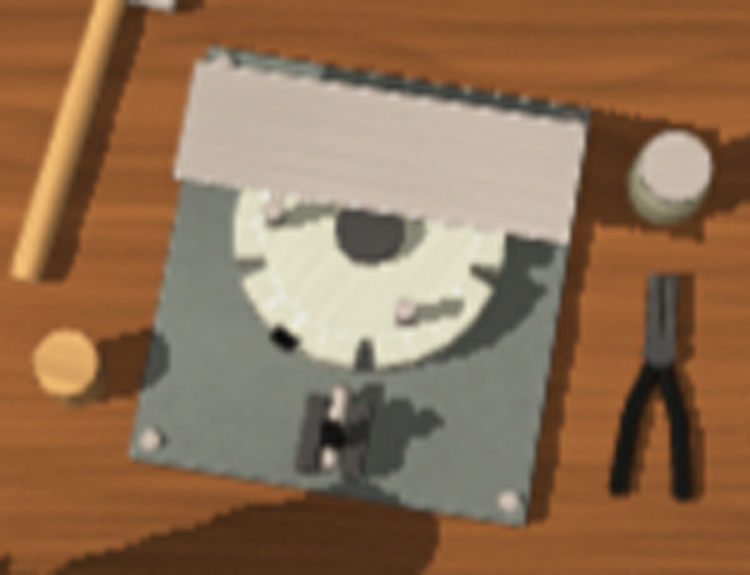

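View pics/scene0z.png

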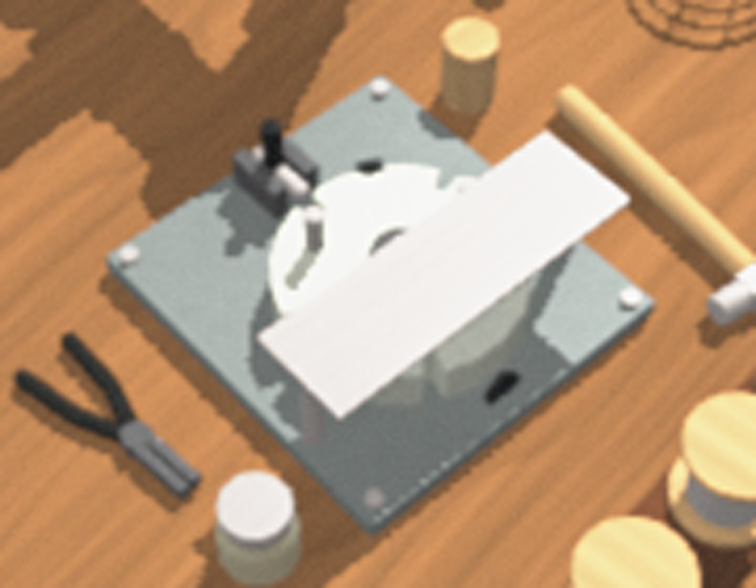

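Top view (zoomed crop):
- The pointer rib is at about (283,338), on the near left of the wheel.
- Posts are visible at (275,210) and (405,312).
- The hub is at (370,235) and the knob at (332,432).
- A wrong notch currently faces the bolt.

Next I'll measure the jig pose.

```bash
cat > h.py <<'E'
import numpy as np, cv2
from scipy.spatial.transform import Rotation as Ro
def ray(c,u,v,wrist=False):
    K=c["camera_matrix"]; x=(u-K[0,2])/K[0,0]; y=(v-K[1,2])/K[1,1]
    if wrist:
        th=np.hypot(x,y); s=np.sin(th)/th if th>1e-9 else 1; d=np.array([x*s,y*s,np.cos(th)])
    else: d=np.array([x,y,1.])
    return -c["R"].T@c["t"], c["R"].T@d
def onz(c,u,v,z,wrist=False):
    o,d=ray(c,u,v,wrist); return o+d*(z-o[2])/d[2]
def proj(c,X,wrist=False):
    p=c["R"]@np.asarray(X)+c["t"]; K=c["camera_matrix"]
    if wrist:
        rr=np.hypot(p[0],p[1]); th=np.arctan2(rr,p[2]); q=p[:2]/max(rr,1e-9)*th
    else: q=p[:2]/p[2]
    return q*K[0,0]+K[:2,2]
def toolR(o): return Ro.from_euler("xyz",o["ee_rot"]).as_matrix()
E
python3 - <<'E'
from h import *
c=dict(np.load("top0.npz")); s=dict(np.load("scene0.npz"))
Z=lambda u,v:(175+(u+.5)/5-.5,145+(v+.5)/5-.5)
for n,u,v,z in [("hub",370,235,.082),("knob",332,432,.094),("postL",404,312,.104),("postR",275,208,.104),("ptr",283,338,.06),
 ("plateNL",131,459,.02),("plateNR",526,524,.02),("guardNL",176,180,.116),("guardNR",568,244,.116),("guardFL",198,62,.116),("guardFR",588,112,.116),
 ("scrNL",151,438,.024),("scrNR",509,500,.024)]:
    p=onz(c,*Z(u,v),z); print(n,np.round(p,4))
E
```

```text
hub [0.6095 0.0311 0.082 ]
knob [0.4614 0.0537 0.094 ]
postL [0.5485 0.0046 0.104 ]
postR [0.6226 0.1006 0.104 ]
ptr [0.5347 0.093  0.06  ]
plateNL [0.447  0.2044 0.02  ]
plateNR [ 0.4075 -0.0906  0.02  ]
guardNL [0.6384 0.1724 0.116 ]
guardNR [ 0.5996 -0.112   0.116 ]
guardFL [0.7278 0.1607 0.116 ]
guardFR [ 0.6986 -0.1252  0.116 ]
scrNL [0.4626 0.1899 0.024 ]
scrNR [ 0.4245 -0.0775  0.024 ]
```

```bash
python3 - <<'E'
from h import *
from cell import r
o=r.get_obs(); R=toolR(o); print(np.round(R,3))
w=dict(np.load("wrist0.npz")); cp=-w["R"].T@w["t"]
print("cam in tool",R.T@(cp-o["ee_pos"]), "optical axis in tool",R.T@w["R"][2])
J=Ro.from_euler("z",-7.7,degrees=True).as_matrix(); O=np.array([.6155,.032,0])
for n,p in [("postL",(.5485,.0046,.104)),("postR",(.6226,.1006,.104)),("ptr",(.5347,.093,.06)),("knob",(.4614,.0537,.094))]:
    q=J.T@(np.array(p)-O); print(n,np.round(q,4),np.hypot(q[0],q[1]),np.degrees(np.arctan2(q[1],q[0]))%360)
E
```

```text
[[-0.001  0.92  -0.391]
 [-0.002 -0.391 -0.92 ]
 [-1.     0.     0.002]]
cam in tool [ 0.03136027  0.07656047 -0.00036035] optical axis in tool [ 9.53880553e-01 -3.00186408e-01  1.08098551e-04]
postL [-0.0627 -0.0361  0.104 ] 0.07238618652754135 209.94236368054663
postR [-0.0022  0.0689  0.104 ] 0.06896644111450147 91.79100934231616
ptr [-0.0882  0.0496  0.06  ] 0.10124050572769781 150.6490021132836
knob [-0.1556  0.0009  0.094 ] 0.15562037141711244 179.68444739773764
```

```bash
cat >> h.py <<'E'
YAW=np.radians(-7.7); ORG=np.array([.6155,.032,0.])
def jig2w(p): return ORG+Ro.from_euler("z",YAW).as_matrix()@np.asarray(p,float)
def w2jig(p): return Ro.from_euler("z",YAW).as_matrix().T@(np.asarray(p,float)-ORG)
def downR(a): # tool y at world angle a (rad), x down
    y=np.array([np.cos(a),np.sin(a),0]); x=np.array([0,0,-1.]); return np.stack([x,y,np.cross(x,y)],1)
def plan(o,way):
    """way: list of (pos, tool-y world angle rad); one row each; prints shift cm + rotvec"""
    R=toolR(o); p=np.array(o["ee_pos"]); rows=[]
    for q,a in way:
        T=downR(a); d=R.T@(np.asarray(q)-p)*100; rv=Ro.from_matrix(R.T@T).as_rotvec()
        rows.append([round(float(x),2) for x in d]+[round(float(x),3) for x in rv]); 
        R=T;p=np.asarray(q,float)
    for i in range(0,len(rows),8): print(str(rows[i:i+8]).replace(" ",""))
    return rows
E
python3 - <<'E'
from h import *
from cell import r
o=r.get_obs(); p0=np.array(o["ee_pos"]); a0=np.radians(-23); a1=a0-np.radians(145); p1=np.array([.53,.04,.40])
plan(o,[(p0+(p1-p0)*k/16,a0+(a1-a0)*k/16) for k in range(1,17)])
E
```

```text
[[0.03,2.95,2.38,0.158,0.002,-0.0],[0.02,3.29,1.89,0.158,0.0,0.0],[0.02,3.54,1.34,0.158,0.0,0.0],[0.02,3.71,0.77,0.158,0.0,0.0],[0.02,3.79,0.18,0.158,0.0,0.0],[0.02,3.77,-0.42,0.158,0.0,0.0],[0.02,3.65,-1.01,0.158,0.0,0.0],[0.02,3.45,-1.57,0.158,0.0,0.0]]
[[0.02,3.16,-2.1,0.158,0.0,0.0],[0.02,2.79,-2.57,0.158,0.0,0.0],[0.02,2.35,-2.98,0.158,0.0,0.0],[0.02,1.85,-3.31,0.158,0.0,0.0],[0.02,1.31,-3.56,0.158,0.0,0.0],[0.02,0.73,-3.72,0.158,0.0,0.0],[0.02,0.13,-3.79,0.158,0.0,0.0],[0.02,-0.46,-3.76,0.158,0.0,0.0]]
```

Call:
{"name": "carry_out", "arguments": {
  "increments": [
    [[0, 2.95, 2.4, 0.158, 0, 0], [0, 3.3, 1.9, 0.158, 0, 0], [0, 3.55, 1.35, 0.158, 0, 0], [0, 3.7, 0.8, 0.158, 0, 0], [0, 3.8, 0.2, 0.158, 0, 0], [0, 3.75, -0.4, 0.158, 0, 0], [0, 3.65, -1.0, 0.158, 0, 0], [0, 3.45, -1.55, 0.158, 0, 0]]
  ],
  "grip": 255
}}

```text
time_s: 1.15
ee_pos: [0.3836, 0.2978, 0.4013]
ee_rot: [1.26, 1.564, -2.015]
wrist_force: [0.4, 0.1, -0.1]
grip_width: 0.0002
```

Call:
{"name": "carry_out", "arguments": {
  "increments": [
    [[0, 3.2, -2.1, 0.158, 0, 0], [0, 2.8, -2.55, 0.158, 0, 0], [0, 2.35, -3.0, 0.158, 0, 0], [0, 1.85, -3.3, 0.158, 0, 0], [0, 1.3, -3.55, 0.158, 0, 0], [0, 0.75, -3.7, 0.158, 0, 0], [0, 0.15, -3.8, 0.158, 0, 0], [0, -0.45, -3.75, 0.158, 0, 0]]
  ]
}}

```text
time_s: 2.15
ee_pos: [0.513, 0.0122, 0.4016]
ee_rot: [2.359, 1.562, -2.222]
wrist_force: [0.0, -0.2, 0.2]
grip_width: -0.0
```

```bash
python3 - <<'E'
from h import *
from cell import r
o=r.get_obs(); R=toolR(o); print(o["ee_pos"],np.round(o["joint_positions"],3),np.degrees(np.arctan2(R[1,1],R[0,1])),R[:,0])
c=r.read_camera("wrist"); np.savez("w1.npz",**c); cv2.imwrite("pics/w1.png",c["image"][:,:,::-1])
E
```

```text
[0.51302235 0.0121921  0.40160819] [ 0.342  0.198 -0.268  0.005 -1.113 -1.783] -172.47020026409385 [-0.00520213 -0.00682299 -0.99996319]
```

View pics/w1.png

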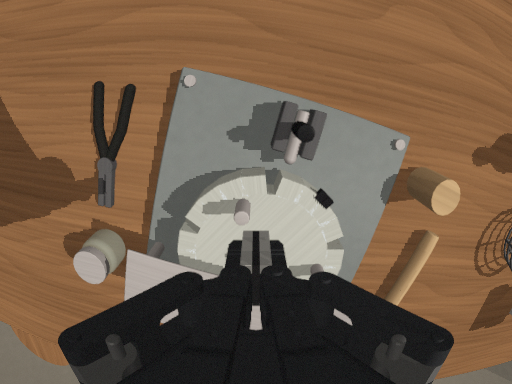

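The wrist view shows:
- screws at (190,80) and (399,144)
- the knob at about (303,131)
- post_left at (242,215), its top being the lower end
- the pointer rib at about (324,197)
- post_right partly behind the finger at about (318,270)

I'll refine the positions from this picture.

```bash
python3 - <<'E'
from h import *
from cell import r
print(r.tip_extent)
a=cv2.imread("pics/w1.png")
cv2.imwrite("pics/w1z.png",cv2.resize(a[60:300,140:420],None,fx=2.5,fy=2.5,interpolation=cv2.INTER_CUBIC)[:600])
E
```

```text
0.1734
```

View pics/w1z.png

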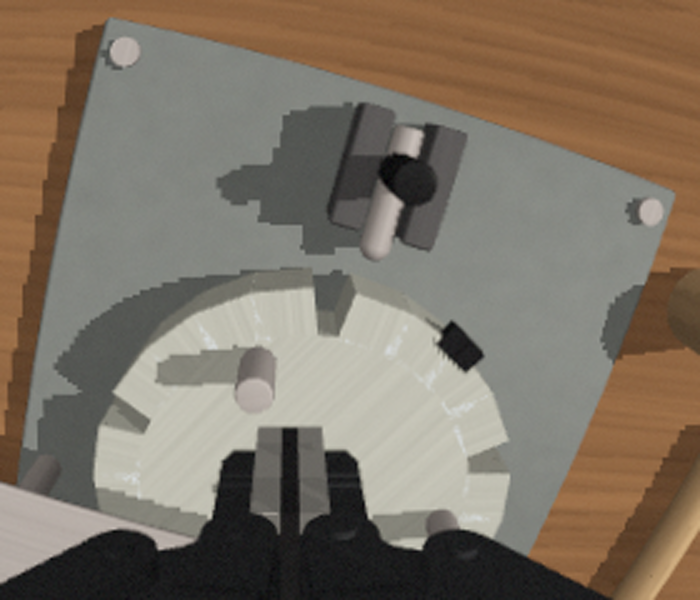

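In the zoomed crop, the post_left top centre is at (255,395), the knob top at (413,181), the plate's near corners at (107,20) and (674,192), and the pointer at (461,346).

```bash
python3 - <<'E'
from h import *
c=dict(np.load("w1.npz"))
Z=lambda x,y:(140+(x+.5)/2.5-.5,60+(y+.5)/2.5-.5)
P={}
for n,x,y,z in [("postL",255,395,.104),("knob",413,181,.094),("cR",107,20,.02),("cL",674,192,.02),("ptrOuterTop",474,356,.064),("postRtop?",447,540,.104)]:
    P[n]=onz(c,*Z(x,y),z,True); q=w2jig(P[n]); print(n,np.round(P[n],4),np.round(q,4),np.hypot(*q[:2]),np.degrees(np.arctan2(q[1],q[0]))%360)
d=(P["cL"]-P["cR"])[:2]; print("len",np.hypot(*d),"yaw",np.degrees(np.arctan2(-d[0],d[1])))
m=(P["cL"]+P["cR"])/2; y=np.arctan2(-d[0],d[1]); print("org",m[:2]+.19*np.array([np.cos(y),np.sin(y)]), "from knob",P["knob"][:2]+.156*np.array([np.cos(y),np.sin(y)]))
# depth check
for n in ["postL","knob"]:
    u,v=Z(*{"postL":(255,395),"knob":(413,181)}[n]); rz=c["range_z"][int(round(v)),int(round(u))]
    o,dd=ray(c,u,v,True); print(n, o+dd/dd@np.array([0,0,0]) if 0 else np.round(o+dd*rz/(c["R"][2]@dd),4))
E
```

```text
postL [0.549  0.0021 0.104 ] [-0.0619 -0.0385  0.104 ] 0.072911795076567 211.89532260792578
knob [0.4598 0.0505 0.094 ] [-0.1568 -0.0025  0.094 ] 0.1568247478125812 180.91054488957602
cR [ 0.4071 -0.0905  0.02  ] [-0.1901 -0.1493  0.02  ] 0.24173601615501164 218.134038509446
cL [0.4472 0.202  0.02  ] [-0.1896  0.146   0.02  ] 0.23926308288436463 142.4062887736576
ptrOuterTop [0.5347 0.0967 0.064 ] [-0.0887  0.0533  0.064 ] 0.10349020404791096 149.01137923964535
postRtop? [0.6065 0.0921 0.104 ] [-0.0169  0.0583  0.104 ] 0.060718808428907936 106.19550028417261
len 0.29523771772284874 yaw -7.808717219052772
org [0.61536668 0.02998499] from knob [0.61432846 0.02934487]
postL [0.5487 0.0021 0.1048]
knob [0.4599 0.0507 0.0929]
```

```bash
sed -i 's/^YAW=.*/YAW=np.radians(-7.8); ORG=np.array([.6152,.0303,0.])/' h.py
python3 - <<'E'
from h import *
from cell import r
o=r.get_obs(); p0=np.array(o["ee_pos"]); a0=np.radians(-172.5)
th=np.radians(211); back=.032
post=.070*np.array([np.cos(th),np.sin(th)]); f=post+back*np.array([-np.sin(th),np.cos(th)])
a1=th+np.pi/2+YAW-2*np.pi; print(f,np.degrees(a1))
p1=jig2w([*f,.33]); print(p1)
n=13
plan(o,[(p0+(p1-p0)*k/n,a0+(a1-a0)*k/n) for k in range(1,n+1)])
E
```

```text
[-0.04352049 -0.06348202] -66.80000000000001
[ 0.56346667 -0.02668826  0.33      ]
[[0.55,-0.34,-0.32,-0.148,-0.007,-0.007],[0.55,-0.29,-0.37,-0.142,0.0,0.0],[0.55,-0.23,-0.41,-0.142,0.0,0.0],[0.55,-0.17,-0.44,-0.142,0.0,0.0],[0.55,-0.11,-0.46,-0.142,0.0,0.0],[0.55,-0.04,-0.47,-0.142,0.0,0.0],[0.55,0.02,-0.47,-0.142,0.0,0.0],[0.55,0.09,-0.46,-0.142,0.0,0.0]]
[[0.55,0.15,-0.45,-0.142,0.0,0.0],[0.55,0.21,-0.42,-0.142,0.0,0.0],[0.55,0.27,-0.38,-0.142,0.0,0.0],[0.55,0.32,-0.34,-0.142,0.0,0.0],[0.55,0.37,-0.29,-0.142,0.0,0.0]]
```

Call:
{"name": "carry_out", "arguments": {
  "increments": [
    [[0.6, -0.35, -0.3, -0.148, -0.007, -0.007], [0.6, -0.3, -0.4, -0.145, 0, 0], [0.6, -0.25, -0.4, -0.145, 0, 0], [0.6, -0.2, -0.45, -0.145, 0, 0], [0.6, -0.1, -0.45, -0.145, 0, 0], [0.6, -0.05, -0.45, -0.145, 0, 0], [0.6, 0, -0.45, -0.145, 0, 0], [0.6, 0.1, -0.45, -0.145, 0, 0]]
  ]
}}

```text
time_s: 3.2
ee_pos: [0.5453, -0.014, 0.3498]
ee_rot: [0.2, 1.567, 3.094]
wrist_force: [-1.0, -0.5, 0.5]
grip_width: 0.0001
```

Call:
{"name": "carry_out", "arguments": {
  "increments": [
    [[0.55, 0.15, -0.45, -0.145, 0, 0], [0.55, 0.2, -0.4, -0.145, 0, 0], [0.55, 0.25, -0.4, -0.145, 0, 0], [0.55, 0.3, -0.35, -0.145, 0, 0], [0.55, 0.35, -0.3, -0.145, 0, 0], [0.5, 0, 0, -0.1, 0, 0], [0, 0, 0, 0, 0, 0]]
  ]
}}

```text
time_s: 4.08
ee_pos: [0.565, -0.0261, 0.3133]
ee_rot: [-0.575, 1.561, -3.112]
wrist_force: [0.3, -0.3, -0.0]
grip_width: -0.0004
```

```bash
cat >> h.py <<'E'
def stat(o):
    R=toolR(o); p=np.array(o["ee_pos"]); a=np.degrees(np.arctan2(R[1,1],R[0,1]))
    print("t",round(o["time_s"],2),"jig pos",np.round(w2jig(p),4),"tooly jig deg",round((a-np.degrees(YAW))%360,1),"x",np.round(R[:,0],3),"F",np.round(o["wrist_force"],1),"j",np.round(o["joint_positions"],2),"w",round(o["grip_width"],4))
E
python3 - <<'E'
from h import *
from cell import r
o=r.get_obs(); stat(o)
th=np.radians(211); back=.030
f=.070*np.array([np.cos(th),np.sin(th)])+back*np.array([-np.sin(th),np.cos(th)])
R=toolR(o); print(np.round(R.T@(jig2w([*f,.252])-o["ee_pos"])*100,2), Ro.from_matrix(R.T@downR(th+np.pi/2+YAW)).as_rotvec())
E
```

```text
t 4.08 jig pos [-0.0421 -0.0627  0.3133] tooly jig deg 312.4 x [-0.01 -0.   -1.  ] F [ 0.3 -0.3 -0. ] j [ 0.24  0.37 -0.26 -0.   -0.95  0.37] w -0.0004
[ 6.13 -0.2   0.06] [0.19965462 0.00903969 0.00464521]
```

Call:
{"name": "carry_out", "arguments": {
  "increments": [
    [[1.6, -0.1, 0, 0.1, 0.009, 0.005], [1.6, -0.1, 0, 0.1, 0, 0], [1.6, 0, 0, 0, 0, 0], [1.3, 0, 0, 0, 0, 0], [0, 0, 0, 0, 0, 0]]
  ]
}}

```text
time_s: 4.7
ee_pos: [0.5641, -0.0241, 0.2517]
ee_rot: [2.897, 1.568, 0.146]
wrist_force: [0.2, -0.1, -0.0]
grip_width: -0.0001
```

```bash
python3 - <<'E'
from h import *
from cell import r
o=r.get_obs(); stat(o)
c=r.read_camera("wrist"); np.savez("w2.npz",**c); cv2.imwrite("pics/w2.png",c["image"][:,:,::-1])
E
```

```text
t 4.7 jig pos [-0.0432 -0.0608  0.2517] tooly jig deg 300.2 x [ 0.003  0.    -1.   ] F [ 0.2 -0.1 -0. ] j [ 0.24  0.44 -0.34  0.   -0.79  0.15] w -0.0001
```

View pics/w2.png

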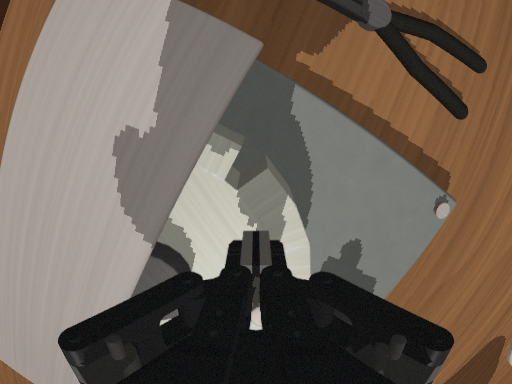

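Call:
{"name": "carry_out", "arguments": {
  "increments": [
    [[0, -0.9, 0, 0, 0, 0], [0, -0.62, 0.14, 0.087, 0, 0], [0, -0.62, 0.14, 0.087, 0, 0], [0, -0.62, 0.14, 0.087, 0, 0], [0, -0.62, 0.14, 0.087, 0, 0], [0, 0, 0, 0, 0, 0]]
  ]
}}

```text
time_s: 5.5
ee_pos: [0.5485, 0.0076, 0.2548]
ee_rot: [2.908, 1.563, -0.202]
wrist_force: [0.7, 0.5, 0.6]
grip_width: -0.0003
```

```bash
cat >> h.py <<'E'
def tang(o):
    q=w2jig(o["ee_pos"]); R=toolR(o); a=np.arctan2(R[1,1],R[0,1])-YAW
    th=a-np.pi/2; er=np.array([np.cos(th),np.sin(th)]); et=np.array([-er[1],er[0]])
    print("theta(tool)",round(np.degrees(th)%360,1),"radial",round(q[:2]@er,4),"behind",round(q[:2]@et,4))
E
python3 - <<'E'
from h import *
from cell import r
o=r.get_obs(); stat(o); tang(o)
c=r.read_camera("wrist"); np.savez("w3.npz",**c); cv2.imwrite("pics/w3.png",c["image"][:,:,::-1])
c=r.read_camera("scene"); np.savez("s3.npz",**c); cv2.imwrite("pics/s3.png",cv2.resize(c["image"][100:260,165:345,::-1],None,fx=3.5,fy=3.5))
E
```

```text
t 5.5 jig pos [-0.063  -0.0316  0.2548] tooly jig deg 279.6 x [ 0.008 -0.002 -1.   ] F [0.7 0.5 0.6] j [ 0.31  0.41 -0.38  0.01 -0.77 -0.28] w -0.0003
theta(tool) 189.6 radial 0.0674 behind 0.0206
```

View pics/w3.png

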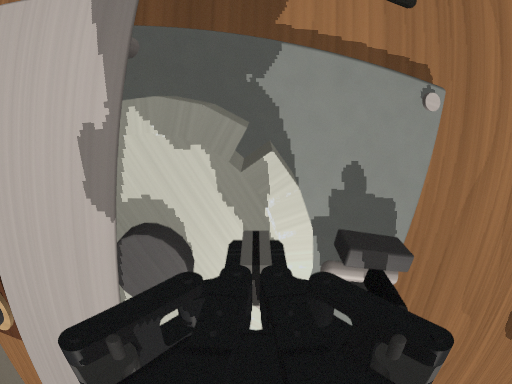

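View pics/s3.png

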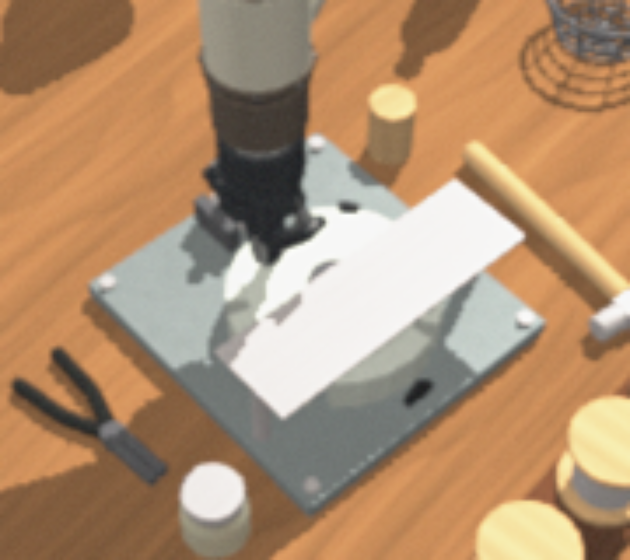

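The scene picture shows that the pointer has moved (px 253→264), so the wheel is turning. I'll continue the arc.

Call:
{"name": "carry_out", "arguments": {
  "increments": [
    [[0.1, -0.62, 0.24, 0.087, 0, 0], [0.1, -0.62, 0.24, 0.087, 0, 0], [0.1, -0.62, 0.14, 0.087, 0, 0], [0, -0.62, 0.14, 0.087, 0, 0], [0, -0.62, 0.14, 0.087, 0, 0], [0, -0.62, 0.14, 0.087, 0, 0], [0, -0.62, 0.14, 0.087, 0, 0], [0, -0.62, 0.14, 0.087, 0, 0]]
  ]
}}

```text
time_s: 6.6
ee_pos: [0.5487, 0.0532, 0.2544]
ee_rot: [2.569, 1.56, -1.252]
wrist_force: [-1.1, -3.2, 0.1]
grip_width: -0.0003
```

```bash
python3 - <<'E'
from h import *
from cell import r
o=r.get_obs(); stat(o);tang(o)
R=toolR(o);T=downR(np.arctan2(R[1,1],R[0,1])); print(Ro.from_matrix(R.T@T).as_rotvec())
E
```

```text
t 6.6 jig pos [-0.069   0.0136  0.2544] tooly jig deg 238.9 x [ 0.003 -0.01  -1.   ] F [-1.1 -3.2  0.1] j [ 0.39  0.42 -0.37  0.01 -0.78 -1.08] w -0.0003
theta(tool) 148.9 radial 0.0661 behind 0.024
[ 2.47741813e-05 -8.77081929e-03 -5.64917729e-03]
```

Call:
{"name": "carry_out", "arguments": {
  "increments": [
    [[0.1, -0.7, 0.25, 0.087, -0.009, -0.006], [0.1, -0.7, 0.25, 0.087, 0, 0], [0.05, -0.7, 0.2, 0.087, 0, 0], [0.05, -0.7, 0.2, 0.087, 0, 0], [0.05, -0.65, 0.15, 0.087, 0, 0], [0.05, -0.65, 0.15, 0.087, 0, 0]]
  ]
}}

```text
time_s: 7.35
ee_pos: [0.5697, 0.0846, 0.2517]
ee_rot: [1.667, 1.555, -2.69]
wrist_force: [-3.8, -0.2, 1.8]
grip_width: -0.0001
```

```bash
python3 - <<'E'
from h import *
from cell import r
o=r.get_obs(); stat(o);tang(o)
R=toolR(o);T=downR(np.arctan2(R[1,1],R[0,1])); print(Ro.from_matrix(R.T@T).as_rotvec())
c=r.read_camera("wrist"); np.savez("w4.npz",**c); cv2.imwrite("pics/w4.png",c["image"][:,:,::-1])
c=r.read_camera("scene"); np.savez("s4.npz",**c); cv2.imwrite("pics/s4.png",cv2.resize(c["image"][100:260,165:345,::-1],None,fx=3.5,fy=3.5))
E
```

```text
t 7.35 jig pos [-0.0524  0.0476  0.2517] tooly jig deg 208.2 x [-0.014 -0.007 -1.   ] F [-3.8 -0.2  1.8] j [ 0.43  0.46 -0.3   0.   -0.82 -1.64] w -0.0001
theta(tool) 118.2 radial 0.0667 behind 0.0237
[ 1.17633981e-05 -1.50424742e-03 -1.56399219e-02]
```

View pics/w4.png

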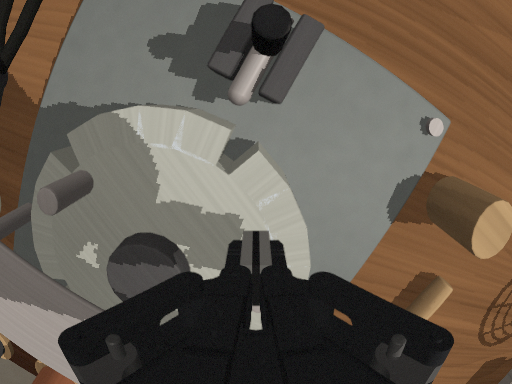

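View pics/s4.png

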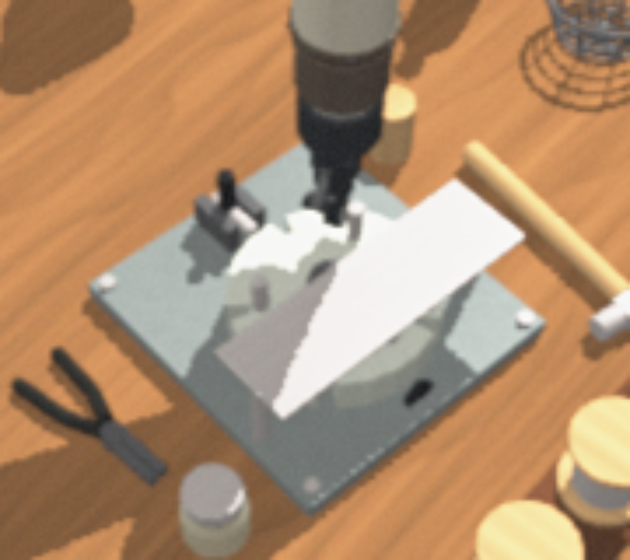

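The second picture shows post_opposite coming out at wrist px (48,200). I'll push three more rows and then measure it.

Call:
{"name": "carry_out", "arguments": {
  "increments": [
    [[0.05, -0.7, 0.2, 0.087, 0, -0.015], [0.05, -0.7, 0.2, 0.087, 0, 0], [0.05, -0.65, 0.15, 0.05, 0, 0], [0, 0, 0, 0, 0, 0]]
  ]
}}

```text
time_s: 7.95
ee_pos: [0.5866, 0.0948, 0.2504]
ee_rot: [2.162, 1.566, -2.415]
wrist_force: [0.3, 0.4, 0.4]
grip_width: 0.0001
```

Call:
{"name": "carry_out", "arguments": {
  "increments": [
    [[0, 0.8, 0, 0, 0, 0], [-2, 1, 0, 0, 0, 0], [-3, 0, 0, 0, 0, 0], [-3, 0, 0, 0, 0, 0], [0, 0, 0, 0, 0, 0]]
  ],
  "grip": 60
}}

```text
time_s: 8.57
ee_pos: [0.5661, 0.0917, 0.3324]
ee_rot: [2.126, 1.568, -2.444]
wrist_force: [-0.2, 0.4, -0.8]
grip_width: 0.0654
```

```bash
python3 - <<'E'
from h import *
from cell import r
o=r.get_obs(); stat(o);tang(o)
c=r.read_camera("wrist"); np.savez("w5.npz",**c); cv2.imwrite("pics/w5.png",cv2.resize(c["image"][:,:,::-1],None,fx=1.5,fy=1.5,interpolation=cv2.INTER_CUBIC))
E
```

```text
t 8.57 jig pos [-0.0569  0.0542  0.3324] tooly jig deg 196.0 x [-0.002 -0.002 -1.   ] F [-0.2  0.4 -0.8] j [ 0.44  0.36 -0.22  0.   -0.99 -1.87] w 0.0654
theta(tool) 106.0 radial 0.0678 behind 0.0398
```

View pics/w5.png

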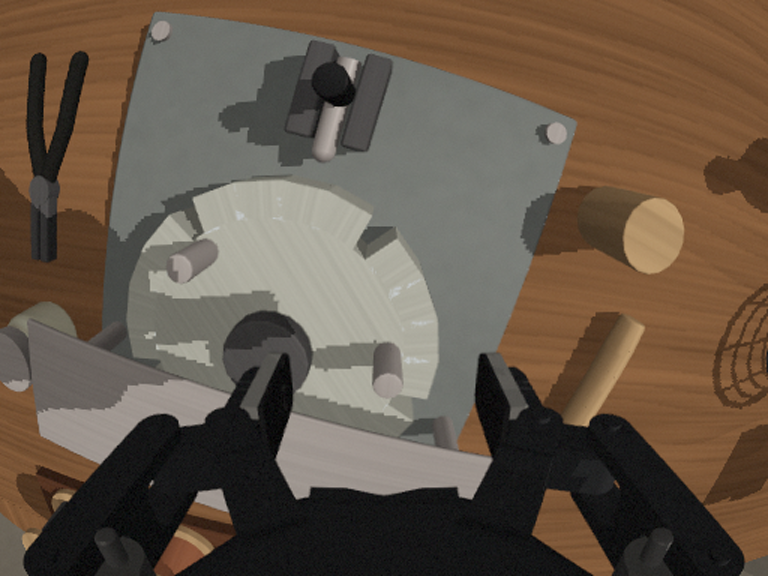

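In the 1.5× picture, the post_opposite top is at (180,268), the post_left top at (387,384), the hub at (267,352) and the knob top at (331,84). The notch beside post_opposite is at (185,222).

```bash
python3 - <<'E'
from h import *
c=dict(np.load("w5.npz"))
for n,x,y,z in [("opp",180,268,.104),("left",387,384,.104),("knob",333,86,.094),("cR",154,12,.02),("cL",576,121,.02),("guardNL?",38,320,.116)]:
    p=onz(c,(x+.5)/1.5-.5,(y+.5)/1.5-.5,z,True); q=w2jig(p); print(n,np.round(p,4),np.round(q,4),np.hypot(*q[:2]),np.degrees(np.arctan2(q[1],q[0]))%360)
E
```

```text
opp [ 0.5571 -0.0109  0.104 ] [-0.0519 -0.0487  0.104 ] 0.07117870588352859 223.15457787457385
left [0.6034 0.099  0.104 ] [-0.021   0.0665  0.104 ] 0.06974610019415706 107.5510649409661
knob [0.4637 0.0538 0.094 ] [-0.1533  0.0027  0.094 ] 0.15335697301862225 178.97721105809032
cR [ 0.4067 -0.0896  0.02  ] [-0.1903 -0.1471  0.02  ] 0.24048440489511344 217.6987887916614
cL [0.4478 0.2025 0.02  ] [-0.1892  0.1479  0.02  ] 0.2401679713375696 141.9893433515942
guardNL? [ 0.5968 -0.1031  0.116 ] [-1.000e-04 -1.346e-01  1.160e-01] 0.1346194358042507 269.9397126525299
```

```bash
python3 - <<'E'
from h import *
from cell import r
o=r.get_obs(); p0=np.array(o["ee_pos"]); a0=np.radians(196)+YAW; a1=np.radians(225)+YAW
p1=jig2w([-.0505,-.0495,.325]); n=5
plan(o,[(p0+(p1-p0)*k/n,a0+(a1-a0)*k/n) for k in range(1,n+1)])
E
```

```text
[[0.12,0.43,-2.03,-0.102,-0.002,-0.006],[0.12,0.64,-1.97,-0.101,0.0,0.0],[0.12,0.84,-1.9,-0.101,0.0,0.0],[0.12,1.02,-1.8,-0.101,0.0,0.0],[0.12,1.2,-1.69,-0.101,0.0,0.0]]
```

Call:
{"name": "carry_out", "arguments": {
  "increments": [
    [[0.1, 0.45, -2.05, -0.102, 0, 0], [0.1, 0.65, -2, -0.101, 0, 0], [0.1, 0.85, -1.95, -0.101, 0, 0], [0.1, 1.0, -1.85, -0.101, 0, 0], [0.1, 1.2, -1.7, -0.101, 0, 0], [0, 0, 0, 0, 0, 0]]
  ],
  "grip": 90
}}

```text
time_s: 9.38
ee_pos: [0.5552, -0.0167, 0.3178]
ee_rot: [1.11, 1.551, -2.935]
wrist_force: [0.4, 0.2, 0.0]
grip_width: 0.0554
```

```bash
python3 - <<'E'
from h import *
from cell import r
o=r.get_obs(); stat(o)
R=toolR(o); print(np.round(R.T@(jig2w([-.0505,-.0495,.254])-o["ee_pos"])*100,2), Ro.from_matrix(R.T@downR(np.radians(225)+YAW)).as_rotvec())
c=r.read_camera("wrist"); np.savez("w6.npz",**c); cv2.imwrite("pics/w6.png",cv2.resize(c["image"][:,:,::-1],None,fx=1.5,fy=1.5,interpolation=cv2.INTER_CUBIC))
E
```

```text
t 9.38 jig pos [-0.053  -0.0547  0.3178] tooly jig deg 226.1 x [-0.019 -0.004 -1.   ] F [0.4 0.2 0. ] j [ 0.26  0.35 -0.28 -0.   -0.96 -1.16] w 0.0554
[ 6.37 -0.66  0.12] [ 0.01851758  0.00867322 -0.01787324]
```

View pics/w6.png

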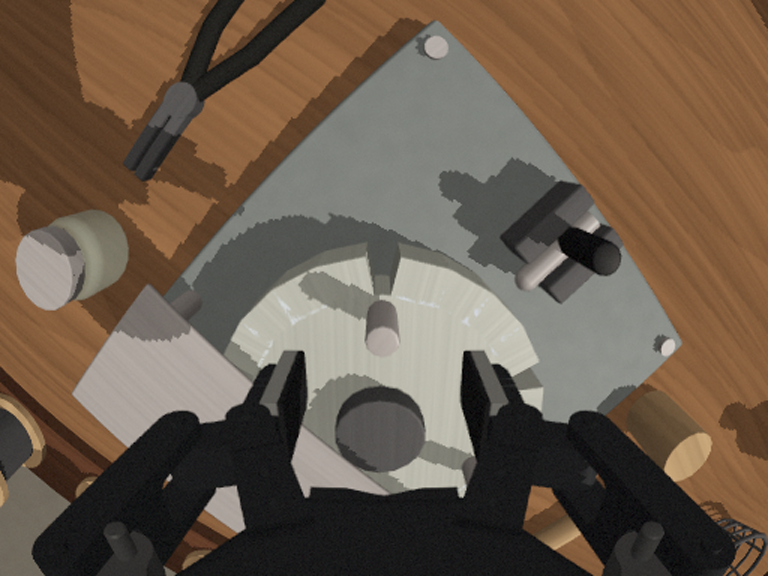

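The post (top at 382,338), its notch and the hub (380,430) all line up on the camera's midline, so the wheel is at about 226°. Next I measure again and descend.

```bash
python3 - <<'E'
from h import *
from cell import r
c=dict(np.load("w6.npz")); P={}
for n,x,y,z in [("opp",382,338,.104),("hub",380,431,.082),("knob",604,258,.094)]:
    p=onz(c,(x+.5)/1.5-.5,(y+.5)/1.5-.5,z,True); P[n]=p; q=w2jig(p); print(n,np.round(p,4),np.round(q,4),np.hypot(*q[:2]),np.degrees(np.arctan2(q[1],q[0]))%360)
d=w2jig(P["opp"])-w2jig(P["hub"]); print(np.hypot(*d[:2]),np.degrees(np.arctan2(d[1],d[0]))%360)
o=r.get_obs();R=toolR(o); t=P["opp"].copy(); t[2]=.254; print(np.round(R.T@(t-o["ee_pos"])*100,2))
E
```

```text
opp [ 0.5562 -0.0139  0.104 ] [-0.0525 -0.0518  0.104 ] 0.07372855961810883 224.6007810692115
hub [0.609  0.0265 0.082 ] [-0.0056 -0.0046  0.082 ] 0.007259797951276363 219.73586106683447
knob [0.4613 0.0494 0.094 ] [-0.155  -0.0019  0.094 ] 0.1550499493187426 180.7132199831129
0.06649776601839803 225.13127133474092
[ 6.38 -0.31  0.07]
```

Call:
{"name": "carry_out", "arguments": {
  "increments": [
    [[1.6, -0.15, 0, 0.01, 0.009, -0.018], [1.6, -0.15, 0, 0, 0, 0], [1.6, -0.1, 0, 0, 0, 0], [1.6, 0, 0, 0, 0, 0], [0, 0, 0, 0, 0, 0]]
  ]
}}

```text
time_s: 10.05
ee_pos: [0.5577, -0.0101, 0.25]
ee_rot: [0.585, 1.57, 2.812]
wrist_force: [-0.6, 0.1, -0.1]
grip_width: 0.0548
```

Call:
{"name": "carry_out", "arguments": {
  "increments": [
    [[0, 0, 0, 0, 0, 0], [0, 0, 0, 0, 0, 0], [0, 0, 0, 0, 0, 0], [0, 0, 0, 0, 0, 0]]
  ],
  "grip": 255,
  "newtons": 25
}}

```text
time_s: 10.55
ee_pos: [0.5581, -0.0096, 0.2511]
ee_rot: [-1.906, 1.569, 0.321]
wrist_force: [0.6, 0.1, -2.8]
grip_width: 0.015
```

```bash
python3 - <<'E'
from h import *
from cell import r
o=r.get_obs(); stat(o); R=toolR(o);print(Ro.from_matrix(R.T@downR(np.radians(225)+YAW)).as_rotvec())
c=r.read_camera("wrist"); np.savez("w7.npz",**c); cv2.imwrite("pics/w7.png",cv2.resize(c["image"][:,:,::-1],None,fx=1.5,fy=1.5,interpolation=cv2.INTER_CUBIC))
E
```

```text
t 10.55 jig pos [-0.0511 -0.0473  0.2511] tooly jig deg 225.4 x [ 0.002  0.001 -1.   ] F [ 0.6  0.1 -2.8] j [ 0.27  0.43 -0.35 -0.   -0.78 -1.19] w 0.015
[ 0.00717294 -0.00055277  0.00160569]
```

View pics/w7.png

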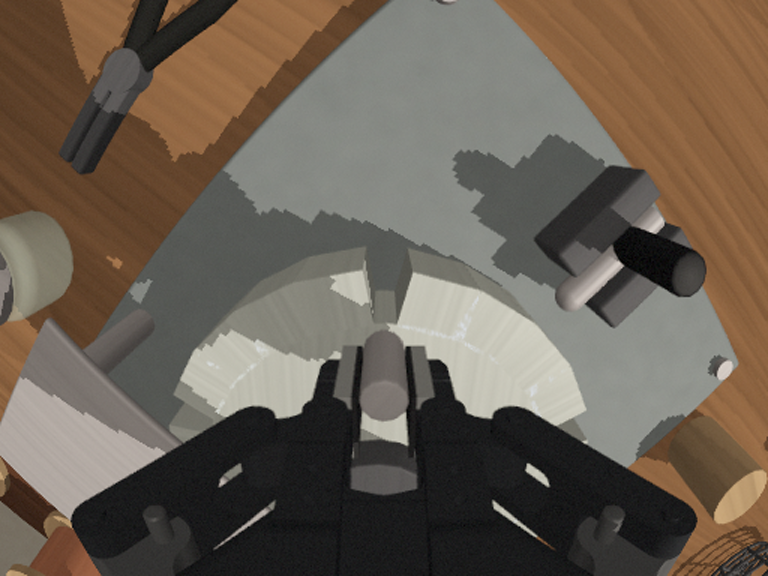

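The post is gripped (opening 15 mm). Wheel, notch and hub are still symmetric about the midline, so I'll turn clockwise along the arc with the tool.

Call:
{"name": "carry_out", "arguments": {
  "increments": [
    [[0, -0.03, 0.61, 0.087, 0, 0], [0, -0.03, 0.61, 0.087, 0, 0], [0, -0.03, 0.61, 0.087, 0, 0], [0, -0.03, 0.61, 0.087, 0, 0], [0, 0, 0, 0, 0, 0]]
  ]
}}

```text
time_s: 11.22
ee_pos: [0.5476, 0.0121, 0.2511]
ee_rot: [-1.734, 1.566, 0.136]
wrist_force: [-0.0, 2.3, -1.7]
grip_width: 0.0152
```

```bash
python3 - <<'E'
from h import *
from cell import r
o=r.get_obs(); stat(o); R=toolR(o);T=downR(np.arctan2(R[1,1],R[0,1]));print(Ro.from_matrix(R.T@T).as_rotvec())
E
```

```text
t 11.22 jig pos [-0.0645 -0.0272  0.2511] tooly jig deg 204.9 x [ 0.004  0.001 -1.   ] F [-0.   2.3 -1.7] j [ 0.32  0.42 -0.38  0.   -0.77 -1.59] w 0.0152
[-1.63162337e-06 -7.31927968e-04  4.45841848e-03]
```

Call:
{"name": "carry_out", "arguments": {
  "increments": [
    [[0, -0.03, 0.61, 0.087, 0, 0], [0, -0.03, 0.61, 0.087, 0, 0], [0, -0.03, 0.61, 0.087, 0, 0], [0, -0.03, 0.61, 0.087, 0, 0], [0, -0.02, 0.46, 0.07, 0, 0], [0, 0, 0, 0, 0, 0]]
  ]
}}

```text
time_s: 11.98
ee_pos: [0.546, 0.0399, 0.2511]
ee_rot: [-1.626, 1.565, -0.176]
wrist_force: [0.3, 3.9, -1.2]
grip_width: 0.0152
```

```bash
python3 - <<'E'
from h import *
from cell import r
o=r.get_obs(); stat(o); R=toolR(o);T=downR(np.arctan2(R[1,1],R[0,1]));print(Ro.from_matrix(R.T@T).as_rotvec())
A=np.array([[-.0511,-.0473],[-.0645,-.0272],w2jig(o["ee_pos"])[:2]])
M=np.c_[2*A,np.ones(3)]; s=np.linalg.solve(M,(A**2).sum(1)); print("circle c",s[:2],np.sqrt(s[2]+s[0]**2+s[1]**2))
c=r.read_camera("wrist"); np.savez("w8.npz",**c); cv2.imwrite("pics/w8.png",cv2.resize(c["image"][:,:,::-1],None,fx=1.5,fy=1.5,interpolation=cv2.INTER_CUBIC))
c=r.read_camera("scene"); np.savez("s8.npz",**c); cv2.imwrite("pics/s8.png",cv2.resize(c["image"][140:260,180:340,::-1],None,fx=5,fy=5,interpolation=cv2.INTER_CUBIC))
E
```

```text
t 11.97 jig pos [-6.990e-02  1.000e-04  2.511e-01] tooly jig deg 180.9 x [ 0.006 -0.001 -1.   ] F [ 0.3  3.9 -1.2] j [ 0.37  0.42 -0.38  0.   -0.77 -2.06] w 0.0152
[-8.90578527e-07 -3.13619533e-04  5.67934094e-03]
circle c [-0.00351469 -0.00105979] 0.06635147527739062
```

View pics/w8.png

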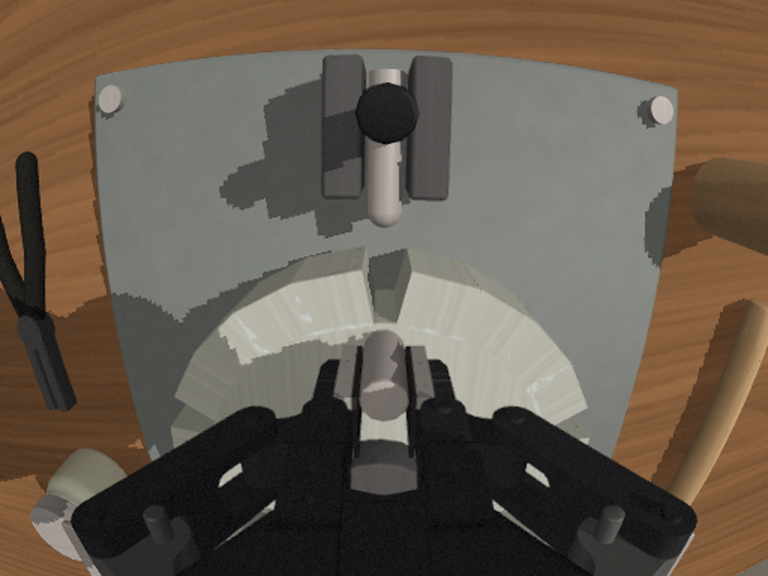

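View pics/s8.png

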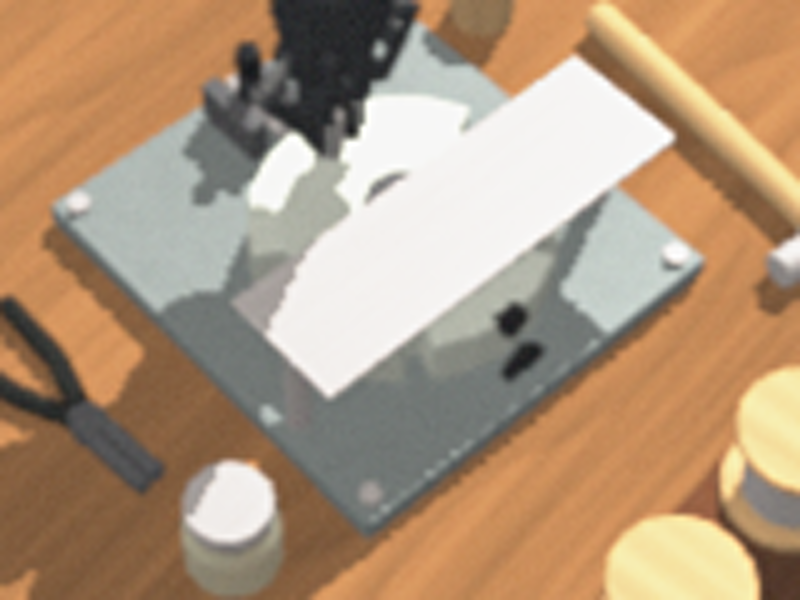

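The wrist view shows the bolt nose at (384,225) on the midline, with the notch centred at about u=385. In the scene view the pointer blob (513,320) stands over the mark (522,358). I'll check the angle with numbers.

```bash
python3 - <<'E'
from h import *
c=dict(np.load("s8.npz")); Z=lambda p:((p[0]+.5-180)*5-.5,(p[1]+.5-140)*5-.5)
# blobs
g=c["image"].astype(int).sum(2); m=((g<120)*255).astype(np.uint8); m[:, :270]=0; m[:,300:]=0; m[:195]=0; m[220:]=0
n,l,s,ce=cv2.connectedComponentsWithStats(m)
for i in range(1,n): print(s[i],ce[i], Z(ce[i]))
# fit camera offset using mark blob: mark is blade 30 wide along jig y at x=114, top z 43
for n_,X in [("marktip",(.114,0,.043)),("mark centre",(.114,0,.033)),("ptr tip",(.107,0,.047)),("ptr mid",(.1035,0,.056)),("ptr +2deg",(.1035*np.cos(.035),.1035*np.sin(.035),.056))]:
    print(n_,np.round(proj(c,jig2w(X)),2))
c=dict(np.load("w8.npz"))
for n_,X in [("nose",(-.114,0,.04)),("notch rim top",(-.1,0,.064)),("notch in top",(-.08,0,.064)),("knob",(-.156,0,.094))]:
    print(n_,np.round((proj(c,jig2w(X),True)+.5)*1.5-.5,1))
E
```

```text
[280 202   5   4  12] [282.  203.5] (np.float64(512.0), np.float64(319.5))
[281 209   7   6  15] [284.2        211.46666667] (np.float64(523.0), np.float64(359.33333333333337))
marktip [285.1  208.21]
mark centre [284.88 209.92]
ptr tip [283.62 206.12]
ptr mid [283.02 203.85]
ptr +2deg [283.84 203.2 ]
nose [383.9 225.7]
notch rim top [383.3 275.4]
notch in top [382.5 326. ]
knob [386.3 112.4]
```

```bash
python3 - <<'E'
import numpy as np,cv2
c=dict(np.load("s8.npz"));a=c["image"][192:222,268:302,::-1]
cv2.imwrite("pics/s8b.png",cv2.resize(a,None,fx=18,fy=18,interpolation=cv2.INTER_NEAREST))
c=dict(np.load("w8.npz"));a=c["image"][110:230,190:320,::-1]
cv2.imwrite("pics/w8b.png",cv2.resize(a,None,fx=5,fy=5,interpolation=cv2.INTER_CUBIC))
E
```

```text
(no output)
```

View pics/s8b.png

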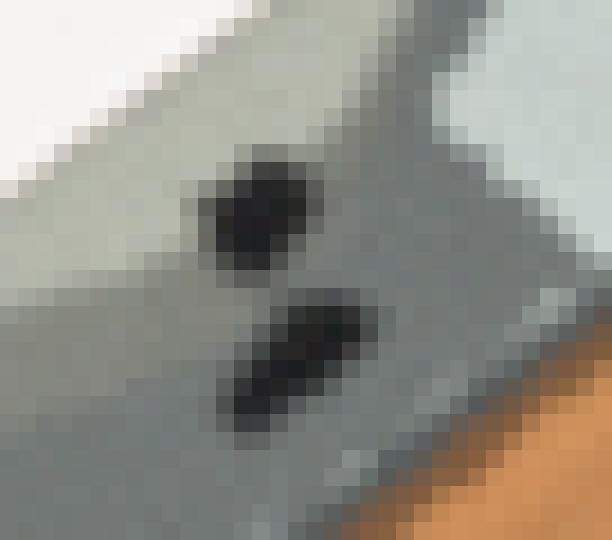

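View pics/w8b.png

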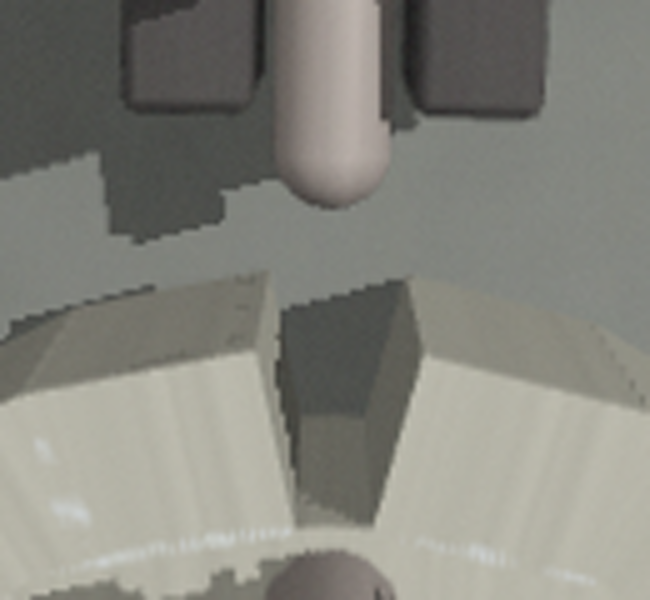

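The notch centre (x≈337 in the zoom) sits about 0.8 mm to the +y side of the bolt axis (≈331). I'll turn it back by about 0.5°.

Call:
{"name": "carry_out", "arguments": {
  "increments": [
    [[0, 0, -0.1, -0.01, 0, 0], [0, 0, 0, 0, 0, 0]]
  ]
}}

```text
time_s: 12.32
ee_pos: [0.5458, 0.039, 0.2511]
ee_rot: [-1.49, 1.565, -0.028]
wrist_force: [0.7, 2.8, -2.4]
grip_width: 0.0146
```

```bash
python3 - <<'E'
from h import *
from cell import r
o=r.get_obs(); stat(o)
c=r.read_camera("wrist"); np.savez("w9.npz",**c)
a=c["image"][110:230,190:320,::-1]
cv2.imwrite("pics/w9b.png",cv2.resize(a,None,fx=5,fy=5,interpolation=cv2.INTER_CUBIC))
E
```

```text
t 12.32 jig pos [-0.0699 -0.0007  0.2511] tooly jig deg 181.5 x [ 0.006 -0.    -1.   ] F [ 0.7  2.8 -2.4] j [ 0.37  0.42 -0.38  0.   -0.77 -2.05] w 0.0146
```

View pics/w9b.png

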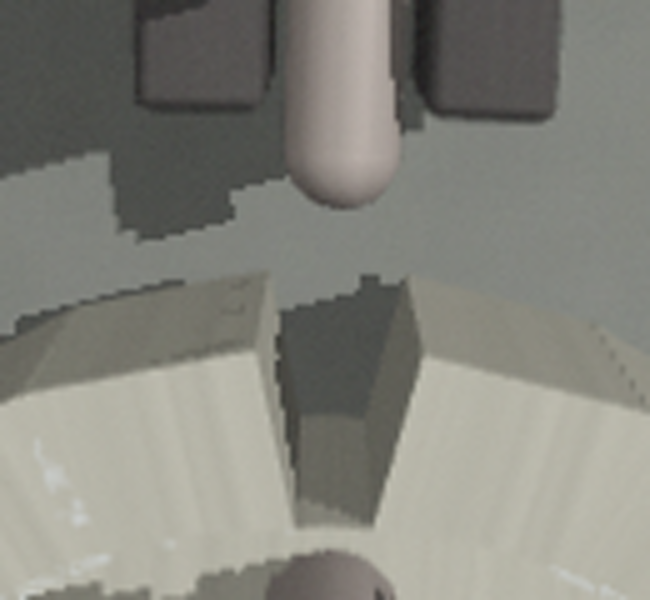

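Call:
{"name": "carry_out", "arguments": {
  "increments": [
    [[0, 0, 0.05, 0.005, 0, 0], [0, 0, 0, 0, 0, 0]]
  ]
}}

```text
time_s: 12.62
ee_pos: [0.5459, 0.0391, 0.2511]
ee_rot: [-1.593, 1.565, -0.136]
wrist_force: [-0.9, 3.4, -2.3]
grip_width: 0.0151
```

```bash
python3 - <<'E'
from h import *
from cell import r
o=r.get_obs(); stat(o)
c=r.read_camera("wrist"); np.savez("w10.npz",**c)
a=c["image"][110:230,190:320,::-1]
cv2.imwrite("pics/w10b.png",cv2.resize(a,None,fx=5,fy=5,interpolation=cv2.INTER_CUBIC))
E
```

```text
t 12.62 jig pos [-0.0699 -0.0006  0.2511] tooly jig deg 181.3 x [ 0.006 -0.001 -1.   ] F [-0.9  3.4 -2.3] j [ 0.37  0.42 -0.38  0.   -0.77 -2.06] w 0.0151
```

View pics/w10b.png

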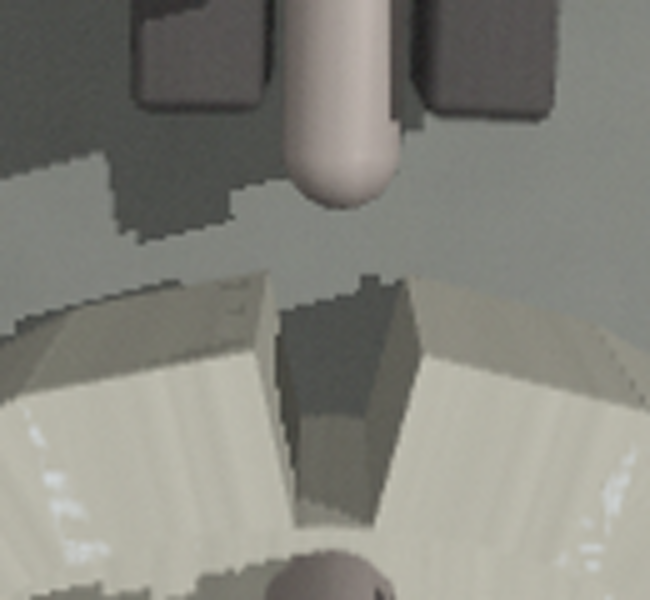

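Call:
{"name": "carry_out", "arguments": {
  "increments": [
    [[0, 0, 0.06, 0.005, 0, 0], [0, 0, 0, 0, 0, 0]]
  ]
}}

```text
time_s: 12.92
ee_pos: [0.546, 0.0393, 0.2511]
ee_rot: [-1.74, 1.565, -0.288]
wrist_force: [-0.4, 2.3, -1.1]
grip_width: 0.0149
```

```bash
python3 - <<'E'
from h import *
from cell import r
o=r.get_obs(); stat(o)
c=r.read_camera("wrist"); np.savez("w11.npz",**c)
a=c["image"][110:230,190:320,::-1]
cv2.imwrite("pics/w11b.png",cv2.resize(a,None,fx=5,fy=5,interpolation=cv2.INTER_CUBIC))
E
```

```text
t 12.93 jig pos [-0.0698 -0.0004  0.2511] tooly jig deg 181.0 x [ 0.005 -0.002 -1.   ] F [-0.4  2.3 -1.1] j [ 0.37  0.42 -0.38  0.   -0.77 -2.06] w 0.0149
```

View pics/w11b.png

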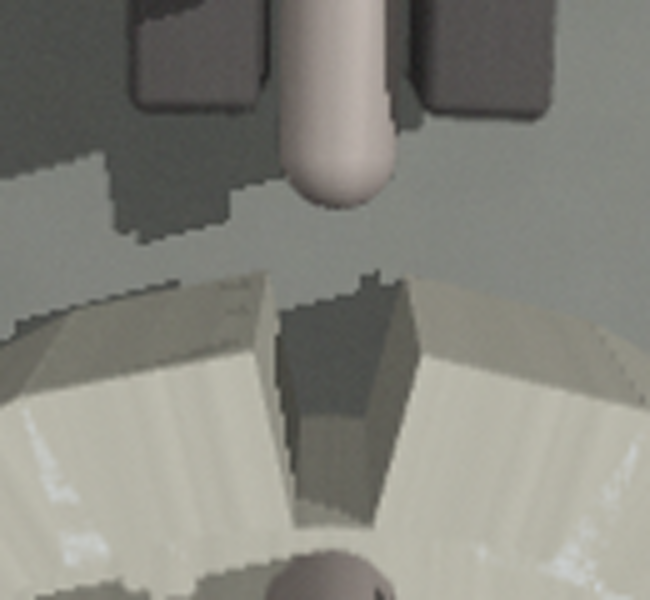

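The bolt axis (≈339) and the notch centre (≈337) now agree to about 0.3 mm. I'll release, rise and go behind the knob.

Call:
{"name": "carry_out", "arguments": {
  "increments": [
    [[0, 0, 0, 0, 0, 0], [0, 0, 0, 0, 0, 0], [0, 0, 0, 0, 0, 0], [-2, 0, 0, 0, 0, 0], [-2.5, 0, 0, 0, 0, 0], [-2.5, 0, 0, 0, 0, 0], [0, 0, 0, 0, 0, 0]]
  ],
  "grip": 110
}}

```text
time_s: 13.85
ee_pos: [0.5458, 0.0388, 0.324]
ee_rot: [-1.86, 1.564, -0.41]
wrist_force: [-0.4, -0.1, -0.4]
grip_width: 0.0487
```

```bash
python3 - <<'E'
from h import *
from cell import r
o=r.get_obs(); stat(o)
R=toolR(o); print(np.round(R.T@(jig2w([-.187,0,.30])-o["ee_pos"])*100,2), Ro.from_matrix(R.T@downR(np.radians(180)+YAW)).as_rotvec())
c=r.read_camera("wrist"); np.savez("w12.npz",**c); cv2.imwrite("pics/w12.png",cv2.resize(c["image"][:,:,::-1],None,fx=1.5,fy=1.5,interpolation=cv2.INTER_CUBIC))
E
```

```text
t 13.85 jig pos [-0.0699 -0.001   0.324 ] tooly jig deg 180.9 x [ 0.006 -0.003 -1.   ] F [-0.4 -0.1 -0.4] j [ 0.37  0.33 -0.3   0.01 -0.94 -2.06] w 0.0487
[ 2.33 11.72  0.29] [ 0.01584125 -0.001856    0.00641654]
```

View pics/w12.png

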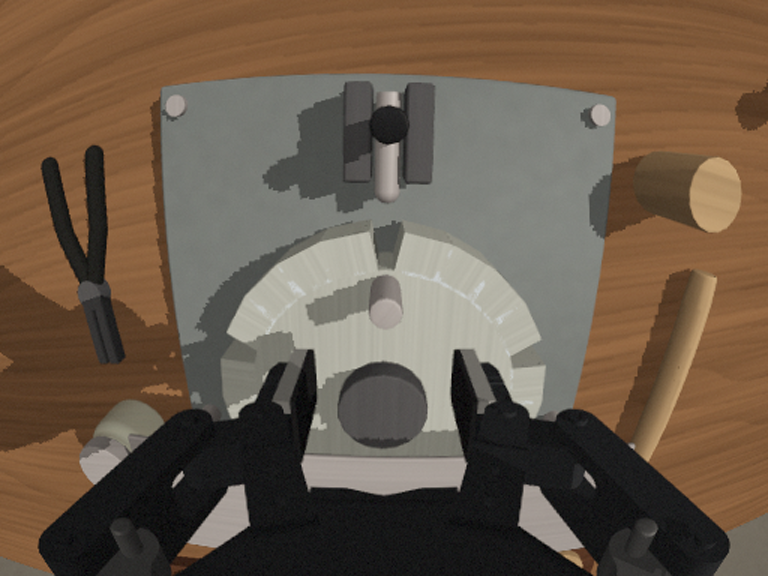

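Everything lies on one line in the picture: knob (389,125), nose (388,197), notch (388,250), post (386,312) and hub (383,405). Next I close the fingers and move behind the knob.

Call:
{"name": "carry_out", "arguments": {
  "increments": [
    [[0, 3, 0.1, 0.015, 0, 0.006], [0.5, 3, 0.1, 0, 0, 0], [0.8, 3, 0, 0, 0, 0], [0.8, 3, 0, 0, 0, 0], [0, 0, 0, 0, 0, 0]]
  ],
  "grip": 255
}}

```text
time_s: 14.52
ee_pos: [0.4213, 0.0557, 0.2959]
ee_rot: [2.142, 1.557, -2.709]
wrist_force: [0.9, 0.7, 0.5]
grip_width: -0.0
```

```bash
python3 - <<'E'
from h import *
from cell import r
o=r.get_obs(); stat(o)
R=toolR(o); print(np.round(R.T@(jig2w([-.187,0,.239])-o["ee_pos"])*100,2), Ro.from_matrix(R.T@downR(np.radians(180)+YAW)).as_rotvec())
E
```

```text
t 14.53 jig pos [-0.1955 -0.0011  0.2959] tooly jig deg 179.8 x [-0.013 -0.006 -1.   ] F [0.9 0.7 0.5] j [ 0.52  0.17 -0.61 -0.   -0.8  -2.22] w -0.0
[ 5.68 -0.92  0.16] [-0.00263557 -0.00761619 -0.01187713]
```

Call:
{"name": "carry_out", "arguments": {
  "increments": [
    [[1.8, -0.2, 0.1, 0, -0.008, -0.012], [1.8, -0.1, 0.05, 0, 0, 0], [1.8, -0.1, 0, 0, 0, 0], [0.3, 0, 0, 0, 0, 0], [0, 0, 0, 0, 0, 0]]
  ]
}}

```text
time_s: 15.15
ee_pos: [0.4282, 0.057, 0.2364]
ee_rot: [-1.479, 1.569, -0.046]
wrist_force: [-0.4, -0.2, 0.4]
grip_width: 0.0001
```

```bash
python3 - <<'E'
from h import *
from cell import r
o=r.get_obs(); stat(o)
c=r.read_camera("wrist"); cv2.imwrite("pics/w13.png",c["image"][:,:,::-1])
c=r.read_camera("scene"); cv2.imwrite("pics/s13.png",cv2.resize(c["image"][120:240,180:340,::-1],None,fx=5,fy=5,interpolation=cv2.INTER_CUBIC))
E
```

```text
t 15.15 jig pos [-0.1889  0.0011  0.2364] tooly jig deg 179.9 x [ 0.002 -0.    -1.   ] F [-0.4 -0.2  0.4] j [ 0.51  0.28 -0.67  0.   -0.62 -2.22] w 0.0001
```

View pics/s13.png

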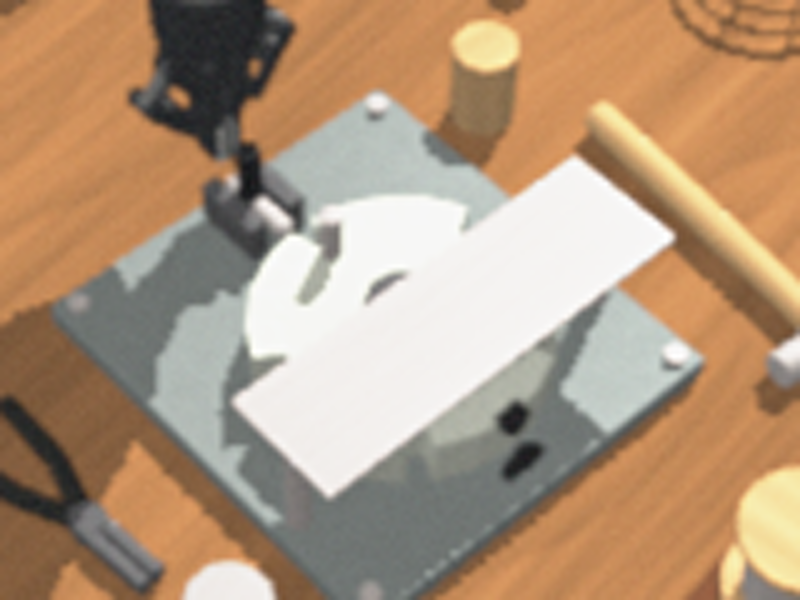

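The scene picture shows the finger standing behind the knob (245,160), with the pointer over the mark. I'll push.

Call:
{"name": "carry_out", "arguments": {
  "increments": [
    [[0, -0.6, -0.1, 0, 0, 0], [0, -0.6, 0, 0, 0, 0], [0, -0.6, 0, 0, 0, 0], [0, -0.6, 0, 0, 0, 0], [0, -0.6, 0, 0, 0, 0]]
  ]
}}

```text
time_s: 15.88
ee_pos: [0.4589, 0.0518, 0.238]
ee_rot: [-0.826, 1.568, 0.606]
wrist_force: [-2.6, 2.3, 1.4]
grip_width: 0.0003
```

```bash
python3 - <<'E'
from h import *
from cell import r
o=r.get_obs(); stat(o)
E
```

```text
t 15.88 jig pos [-1.578e-01  1.000e-04  2.380e-01] tooly jig deg 179.9 x [ 0.002  0.002 -1.   ] F [-2.6  2.3  1.4] j [ 0.47  0.32 -0.6  -0.   -0.65 -2.17] w 0.0003
```

Call:
{"name": "carry_out", "arguments": {
  "increments": [
    [[0, -0.5, 0, 0, 0, 0], [0, -0.5, 0, 0, 0, 0], [0, -0.4, 0, 0, 0, 0]]
  ]
}}

```text
time_s: 16.25
ee_pos: [0.4709, 0.0495, 0.2373]
ee_rot: [1.693, 1.563, 3.123]
wrist_force: [-20.4, 12.7, 14.8]
grip_width: -0.0001
```

```bash
python3 - <<'E'
from h import *
from cell import r
o=r.get_obs(); stat(o)
E
```

```text
t 16.25 jig pos [-0.1456 -0.0005  0.2373] tooly jig deg 179.7 x [-0.008  0.    -1.   ] F [-20.4  12.7  14.8] j [ 0.45  0.34 -0.57 -0.01 -0.67 -2.15] w -0.0001
```

The force rose to 20 N at x = −145.6 mm, which is where the stop is expected. I'll back off and look.

Call:
{"name": "carry_out", "arguments": {
  "increments": [
    [[0, 0, 0, 0, 0, 0], [0, 1.2, 0, 0, 0, 0], [-1, 0.8, 0, 0, 0, 0], [-3, 0, 0, 0, 0, 0], [-4, 0, 0, 0, 0, 0], [-3, 0, 0, 0, 0, 0], [0, 0, 0, 0, 0, 0]]
  ]
}}

```text
time_s: 17.12
ee_pos: [0.4502, 0.0521, 0.3541]
ee_rot: [1.321, 1.569, 2.753]
wrist_force: [0.7, 0.2, -0.4]
grip_width: -0.0003
```

```bash
python3 - <<'E'
from h import *
from cell import r
o=r.get_obs(); stat(o)
c=r.read_camera("wrist"); np.savez("w14.npz",**c); cv2.imwrite("pics/w14.png",cv2.resize(c["image"][:,:,::-1],None,fx=1.5,fy=1.5,interpolation=cv2.INTER_CUBIC))
c=r.read_camera("scene"); np.savez("s14.npz",**c); cv2.imwrite("pics/s14.png",cv2.resize(c["image"][120:240,180:340,::-1],None,fx=5,fy=5,interpolation=cv2.INTER_CUBIC))
E
```

```text
t 17.12 jig pos [-0.1664 -0.0007  0.3541] tooly jig deg 179.9 x [-0.001  0.    -1.   ] F [ 0.7  0.2 -0.4] j [ 0.48  0.14 -0.47 -0.   -0.96 -2.18] w -0.0003
```

View pics/w14.png

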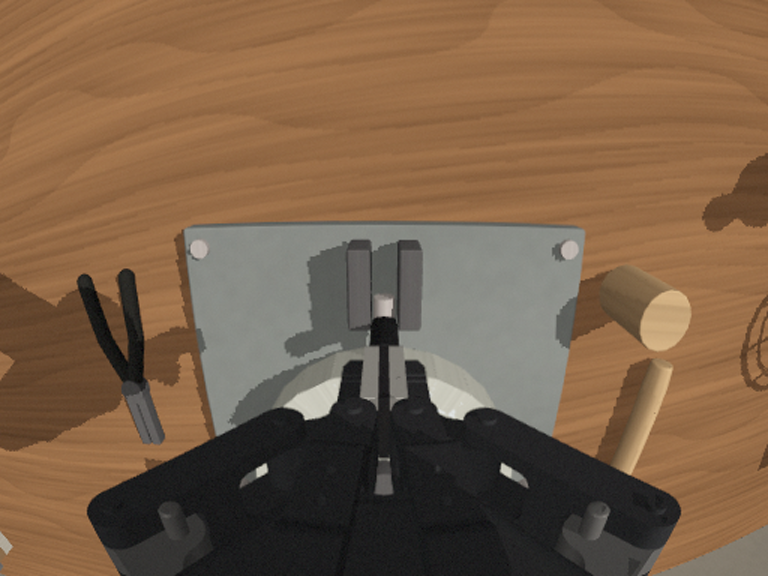

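View pics/s14.png

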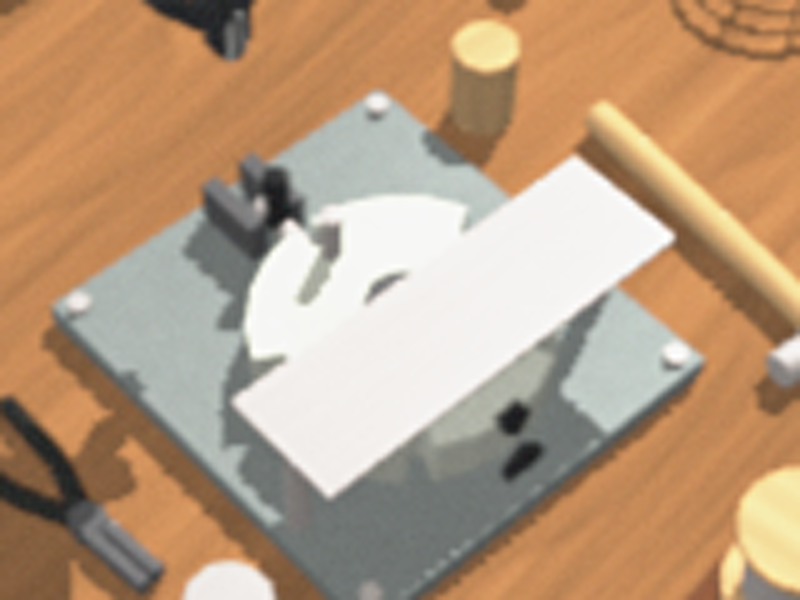

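The bolt nose has entered the notch; the knob now stands at the cheeks' wheel end. To measure the travel, I'll return to the earlier viewpoint over the wheel.

Call:
{"name": "carry_out", "arguments": {
  "increments": [
    [[0, -3.2, 0, 0, 0, 0], [0, -3.2, 0, 0, 0, 0], [0.8, -2.8, 0, 0, 0, 0], [0.8, 0, 0, 0, 0, 0], [0.5, 0, 0, 0, 0, 0], [0, 0, 0, 0, 0, 0]]
  ]
}}

```text
time_s: 17.98
ee_pos: [0.5392, 0.0381, 0.3224]
ee_rot: [1.969, 1.55, -2.882]
wrist_force: [-0.4, -0.4, -0.2]
grip_width: -0.0001
```

```bash
python3 - <<'E'
from h import *
from cell import r
o=r.get_obs(); stat(o)
c=r.read_camera("wrist"); np.savez("w15.npz",**c); cv2.imwrite("pics/w15.png",cv2.resize(c["image"][30:230,150:370,::-1],None,fx=3,fy=3,interpolation=cv2.INTER_CUBIC))
def cen(c):
    g=c["image"].astype(int).sum(2); m=((g<75)*255).astype(np.uint8); m[150:]=0
    n,l,s,ce=cv2.connectedComponentsWithStats(m)
    for i in range(1,n):
        if s[i][4]>40: print(s[i],ce[i],"jig",np.round(w2jig(onz(c,*ce[i],.094,True)),4))
cen(dict(np.load("w12.npz"))); print(); cen(c)
E
```

```text
t 17.98 jig pos [-0.0763 -0.0026  0.3224] tooly jig deg 179.8 x [-0.02  -0.005 -1.   ] F [-0.4 -0.4 -0.2] j [ 0.37  0.32 -0.31 -0.   -0.96 -2.08] w -0.0001
[ 36 113  11  37  64] [ 41.34375 129.5625 ] jig [-0.1304 -0.1744  0.094 ]

[251 127  21  10  79] [259.41772152 130.34177215] jig [-0.1363 -0.0011  0.094 ]
```

View pics/w15.png

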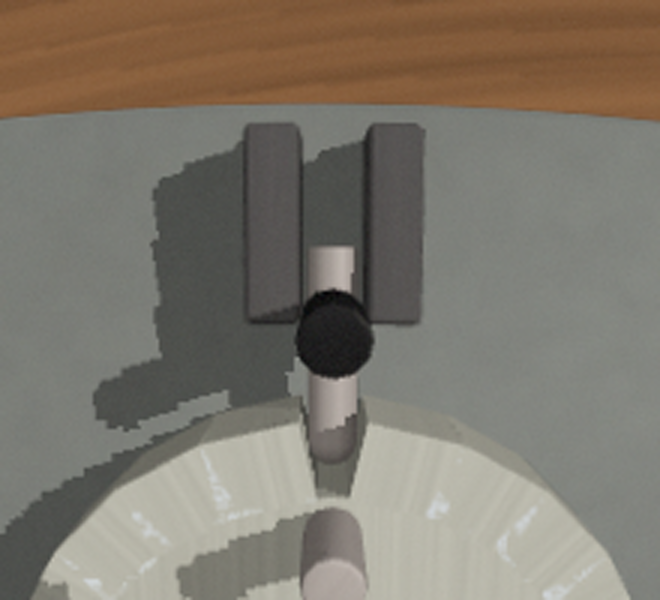

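In the crop, the bolt nose sits deep in the notch and is centred (bolt ≈332, notch ≈333). The knob top is at (335,341).

```bash
python3 - <<'E'
from h import *
a=dict(np.load("w12.npz")); b=dict(np.load("w15.npz")); s=dict(np.load("s14.npz"))
k0=w2jig(onz(a,389.5/1.5-.5,125/1.5-.5,.094,True)); k1=w2jig(onz(b,150+335.5/3-.5,30+341.5/3-.5,.094,True))
print("knob before",np.round(k0,4),"after",np.round(k1,4),"travel",(k1-k0)[0])
# nearby cheek-end reference (tops z .054, same feature in both views)
c0=w2jig(onz(a,(344+434)/2/1.5-.5,183/1.5-.5,.054,True)); c1=w2jig(onz(b,150+333/3-.5,30+323/3-.5,.054,True)); print("cheek end",c0,c1)
n1=w2jig(onz(b,150+332/3-.5,30+463/3-.5,.04,True)); n0=w2jig(onz(a,388.5/1.5-.5,200/1.5-.5,.04,True)); print("nose",n0,n1)
E
```

```text
knob before [-1.559e-01  1.000e-04  9.400e-02] after [-1.275e-01  1.000e-04  9.400e-02] travel 0.02838014863741728
cheek end [-0.12665764  0.00080726  0.054     ] [-1.27186638e-01 -7.02787239e-05  5.40000000e-02]
nose [-0.11575298  0.00084842  0.04      ] [-0.08440133 -0.00020584  0.04      ]
```

The measured travel is 28.4 mm from the knob and 31.3 mm from the nose, so a millimetre or two is uncertain. To be sure, I'll push once more and watch where it stands under sustained force.

Call:
{"name": "carry_out", "arguments": {
  "increments": [
    [[-0.5, 3, 0.1, 0, 0, 0.02], [0, 3, 0.1, 0, 0, 0], [0, 2.8, 0, 0, 0, 0], [1, 1, 0, 0, 0, 0], [0, 0, 0, 0, 0, 0]]
  ]
}}

```text
time_s: 18.65
ee_pos: [0.4382, 0.0543, 0.3225]
ee_rot: [1.725, 1.536, -3.125]
wrist_force: [0.8, -0.4, 0.8]
grip_width: 0.0001
```

```bash
python3 - <<'E'
from h import *
from cell import r
o=r.get_obs(); stat(o)
R=toolR(o); print(np.round(R.T@(jig2w([-.165,0,.240])-o["ee_pos"])*100,2), Ro.from_matrix(R.T@downR(np.radians(180)+YAW)).as_rotvec())
E
```

```text
t 18.65 jig pos [-1.786e-01 -3.000e-04  3.225e-01] tooly jig deg 179.9 x [-0.035 -0.001 -0.999] F [ 0.8 -0.4  0.8] j [ 0.49  0.17 -0.52 -0.02 -0.91 -2.18] w 0.0001
[ 8.2  -1.65  0.07] [-0.00079079 -0.00536057 -0.03468347]
```

Call:
{"name": "carry_out", "arguments": {
  "increments": [
    [[2, 0, 0, 0, -0.005, -0.035], [2, 0, 0, 0, 0, 0], [2.2, 0, 0, 0, 0, 0], [1.8, 0, 0, 0, 0, 0], [0, 0, 0, 0, 0, 0]]
  ]
}}

```text
time_s: 19.27
ee_pos: [0.443, 0.0554, 0.2411]
ee_rot: [-1.365, 1.563, 0.07]
wrist_force: [0.9, -0.5, 0.1]
grip_width: -0.0002
```

```bash
python3 - <<'E'
from h import *
from cell import r
o=r.get_obs(); stat(o)
E
```

```text
t 19.27 jig pos [-0.1741  0.0015  0.2411] tooly jig deg 180.0 x [ 0.008  0.001 -1.   ] F [ 0.9 -0.5  0.1] j [ 0.49  0.29 -0.64  0.01 -0.64 -2.2 ] w -0.0002
```

Call:
{"name": "carry_out", "arguments": {
  "increments": [
    [[0, -0.6, -0.1, 0, 0, 0.008], [0, -0.6, 0, 0, 0, 0], [0, -0.6, 0, 0, 0, 0], [0, -0.5, 0, 0, 0, 0]]
  ]
}}

```text
time_s: 19.77
ee_pos: [0.469, 0.0515, 0.2434]
ee_rot: [-0.768, 1.565, 0.668]
wrist_force: [0.5, 1.1, 0.5]
grip_width: 0.0
```

```bash
python3 - <<'E'
from h import *
from cell import r
o=r.get_obs(); stat(o)
E
```

```text
t 19.77 jig pos [-0.1477  0.0012  0.2434] tooly jig deg 180.1 x [ 0.004  0.004 -1.   ] F [0.5 1.1 0.5] j [ 0.45  0.32 -0.57 -0.   -0.67 -2.16] w 0.0
```

Call:
{"name": "carry_out", "arguments": {
  "increments": [
    [[0, -0.3, -0.1, 0, 0, 0], [0, -0.3, 0, 0, 0, 0], [0, -0.3, 0, 0, 0, 0]]
  ]
}}

```text
time_s: 20.15
ee_pos: [0.472, 0.0492, 0.242]
ee_rot: [1.576, 1.555, 3.007]
wrist_force: [-8.8, 5.8, 5.7]
grip_width: -0.0
```

```bash
python3 - <<'E'
from h import *
from cell import r
o=r.get_obs(); stat(o)
E
```

```text
t 20.15 jig pos [-0.1444 -0.0007  0.242 ] tooly jig deg 179.8 x [-0.016  0.002 -1.   ] F [-8.8  5.8  5.7] j [ 0.44  0.33 -0.55 -0.01 -0.7  -2.14] w -0.0
```

Call:
{"name": "carry_out", "arguments": {
  "increments": [
    [[0, -0.5, 0, 0, 0, 0.015], [0, -0.5, 0, 0, 0, 0], [0, -0.4, 0, 0, 0, 0]]
  ]
}}

```text
time_s: 20.52
ee_pos: [0.4781, 0.0472, 0.2403]
ee_rot: [1.675, 1.513, 3.103]
wrist_force: [-10.5, 6.5, 6.1]
grip_width: -0.0002
```

```bash
python3 - <<'E'
from h import *
from cell import r
o=r.get_obs(); stat(o); R=toolR(o); print(w2jig(o["ee_pos"]+R[:,0]*.16))
E
```

```text
t 20.52 jig pos [-0.1381 -0.0019  0.2403] tooly jig deg 179.6 x [-0.057  0.002 -0.998] F [-10.5   6.5   6.1] j [ 0.43  0.35 -0.52 -0.04 -0.75 -2.11] w -0.0002
[-0.14730618 -0.00280421  0.08058817]
```

The knob doesn't move under a 12–20 N push: contact is again at −147 mm, the same place as before, so the bolt is on its stop. I'll retreat and do the last check.

Call:
{"name": "carry_out", "arguments": {
  "increments": [
    [[0, 1.5, 0, 0, 0, -0.05], [0, 1.5, 0, 0, 0, 0], [-3, 0, 0, 0, 0, 0], [-4, 0, 0, 0, 0, 0], [-4, 0, 0, 0, 0, 0], [-2, 0, 0, 0, 0, 0], [0, 0, 0, 0, 0, 0]]
  ]
}}

```text
time_s: 21.4
ee_pos: [0.4473, 0.0524, 0.3758]
ee_rot: [2.078, 1.56, -2.775]
wrist_force: [0.3, -0.7, -0.5]
grip_width: -0.0003
```

```bash
python3 - <<'E'
from h import *
from cell import r
o=r.get_obs(); stat(o)
c=r.read_camera("scene"); np.savez("s16.npz",**c)
cv2.imwrite("pics/s16.png",np.vstack([cv2.resize(c["image"][120:250,170:340,::-1],(680,520),interpolation=cv2.INTER_CUBIC)]))
t=r.read_camera("top"); np.savez("t16.npz",**t); cv2.imwrite("pics/t16.png",t["image"][:,:,::-1])
for n in ["s8.npz","s16.npz"]:
    k=dict(np.load(n)); g=k["image"].astype(int).sum(2); m=((g<200)*255).astype(np.uint8); m[:, :270]=0; m[:,300:]=0; m[:195]=0; m[220:]=0
    N,l,s,ce=cv2.connectedComponentsWithStats(m)
    for i in range(1,N):
        if s[i][4]>5: print(n,s[i],ce[i])
E
```

```text
t 21.4 jig pos [-0.1693 -0.0008  0.3758] tooly jig deg 179.7 x [-0.01  -0.004 -1.   ] F [ 0.3 -0.7 -0.5] j [ 0.48  0.11 -0.44 -0.   -1.03 -2.19] w -0.0003
s8.npz [280 201   5   6  22] [282.  203.5]
s8.npz [281 209   7   7  29] [284.         211.65517241]
s16.npz [280 201   6   6  25] [282.24 203.44]
s16.npz [281 209   7   7  29] [284.         211.65517241]
```

View pics/s16.png

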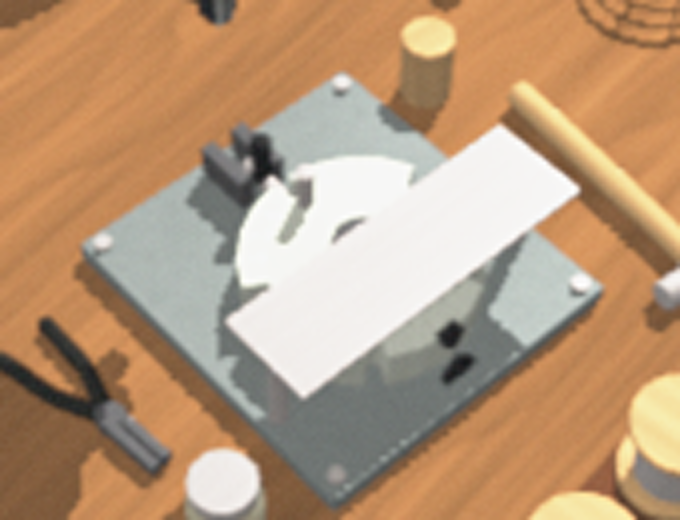

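View pics/t16.png

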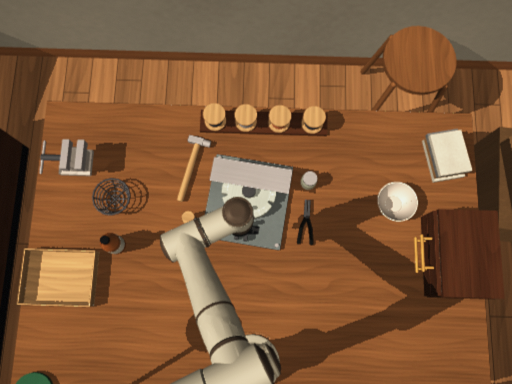

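The last pictures show the pointer blob (282.2,203.4) over the mark (284.0,211.7), the bolt in, the loose things in place and the arm clear. I'll hand in now.

```bash
python3 - <<'E'
from cell import r
print(r.hand_in())
E
```

```text
the job is handed in; nothing more can be done
None
```

The wheel is set with its pointer over the index mark, and the locking bolt is home in the notch opposite the pointer. I handed the job in at about 21 s of the 64 s allowed.

I pushed post_left round with the closed fingers, then gripped post_opposite and carried it on, about 150° clockwise in all. I trimmed the wheel until the notch and bolt agreed to about 0.3 mm, released it, and pushed the bolt's knob from behind.

**Pointer:** In the scene image it sits within about 1 px (roughly 3 mm) of where it should be for a set wheel. The bolt is centred in the notch in the wrist view.

**Bolt travel:** The image measurements disagreed slightly, 28.4 mm from the knob and 31.3 mm from the nose, against 30 mm for fully home. So I pushed a second time. It stopped at the same place (within about 1 mm) under pushes of roughly 25 N and 14 N, which I take as the stop.

**Bench:** The loose things in view look unmoved, and the arm stands clear, touching nothing.

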